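Tidy the puzzle chest: sort the toy pieces by colour and shut the lid

ROBOT

A 6-joint arm with a two-finger parallel gripper is mounted at the origin on the work surface. World frame = base frame: x ahead of the robot, y to its left, z up, the work surface at z = 0. Lengths are in m, angles in rad, forces in N, time in s.
With the tool pointing down it reaches from about 0.375 to 0.925 m from the base axis. Payload 5.7 kg.
Tool frame: the origin (TCP) lies at the very end of the fingers, on their centre line; the grasp point (between the pads) lies arm.grip_depth behind it (arm.grip_depth is the distance from the TCP to the grasp point, in m); y points along the fingers, x is the direction in which the jaws open and shut, and the axes are right-handed (so a half turn about y gives the same grasp; the last joint's range is limited). The gripper opens to 85 mm and grips with 20 to 120 N. Pads are 22 mm wide; open, the fingers measure 114 mm over their backs; the gripper's body (76 mm by 85 mm) begins 54 mm behind the grasp point. The pads swing forward as they close: fully open they stand 13 mm farther back than shut.
Start: joints at [-0.115, 0.359, 1.51, -0, 1.272, -0.115], TCP at [0.6, -0, 0.231] pointing down, gripper open.
Joint ranges: [-2.97, 2.97], [-1.01, 2.36], [0.21, 2.38], [-0.96, 4.11], [0.2, 2.71], [-2.98, 2.98]. Speed limits (rad/s): [2.39, 2.39, 3.14, 3.14, 3.14, 3.14].

INTERFACE

Orientations are given as a rotation vector (axis times angle).
In Python, from workcell import arm gives the robot as it stands.
- The arm moves only by the tool drive_tool, never from a script. Its argument "rows" is text: rows parted by semicolons, each of 4 numbers parted by spaces: the shift along the tool's x, y, z in m, then the turn about the tool's y in degrees. A call has 1 to 20 rows; each row is the pose to reach, as a shift and turn from the pose commanded when the call began, along the tool's axes at that moment; what a row does not reach only later rows make up. A row lasts 1/12 s, in which the tool goes at most 41.7 mm and 7.16 degrees, less where a joint would pass 70% of its speed; a pose out of reach is approached as far as the arm can. A call with a gripper value outside its range is refused whole. "jaw" is the closure, from -1 (fully open) to 1 (shut), set as the call begins (left out, the last holds). The fingers move at their own pace and stop on an object; "force" is the grip in N (left out, the last holds). Time passes only in rows, so rows that repeat a pose let the fingers close. It gives the time, the measured TCP pose, the force and the opening at its end, in the units of the state.
- arm.get_state(): the state, without advancing time (a new reading comes with each control period).
- arm.get_image(name): name is "scene" or "side" or "wrist"; returns the picture (384x512x3 uint8, red, green, blue); there is no depth.
- arm.calibration(name): a dict with "fov_y" (degrees; the focal length in pixels is half the picture's height over the tangent of half this angle, whatever the lens; pixels are square), "cx", "cy" (the principal point, pixels), "k1" (the pictures are not rectified: a ray, as slopes to the right and down, at radius r is drawn at 1 + k1 r^2 times it, then the intrinsics apply), "rvec" (rotation vector, rad) and "tvec" (3), from world to camera coordinates, as OpenCV has them. Camera axes: x right, y down, z forward; pixel columns grow to the right and rows downward; lengths in m; the calibration is good to about 2 mm. A picture is of the moment at which its call begins: read the wrist's pose just before it. calibration takes no time and is no camera call; for the wrist camera it gives the pose at the moment of the call.
- arm.hand_in(): hands the job in, once; it reports no verdict.
The state is a dict: "t": time; "q": joint angles; "dq": joint speeds; "tau": joint torques, N m; "tcp_pos": TCP position; "orientation": TCP orientation; "ft_force": force on the tool from outside, world axes, zero at the start; "moment": the same for the moment, N m; "width": opening from 0.0 (shut) to 1.0 (fully open).
Only numpy, scipy, OpenCV 4.12 (cv2) and the standard library are available. Lean on these libraries where they do the work, as an engineer would, in place of code of your own. Each camera call takes 0.05 s, during which the arm holds its last target.

TASK

Tidy up the toy nook: put the crown, the key, the castle tower and the horse into the open chest, each lying down flat inside the tray of its own colour, and set them down rather than dropping them. Then shut the chest's lid fully. Leave the car, the tree and the crayon cup where they are.

Things in the scene. Friction and masses are not known exactly. Their poses are not given: they have to be found in the camera images.
- chest: Oak chest, heavy, it does not move: 198 (its x) x 432 (its y) x 80 mm high, walls and floor 12 mm, open at the top. Origin: centre of its underside, on the table. Its x axis points from the front (robot's side) to the back, where the lid is hinged. Three painted trays fill its inside, side by side along its y. Its rim stands 68 mm above the undersides of the trays.
- lid (a joint): The chest's lid, in rad: 0 shut, 1.57 upright, 1.85 the most it opens (leaning back). It starts open. Its brass hinges are stiff: it stays at any angle and does not fall; 1 to 5 N at its free edge is enough to push it down, and it must be pushed right down to shut.
- lid_hinge (a point): Middle of the lid's hinge line, on the top of the chest's back wall, 80 mm above the table; the hinge line runs along the chest's y. The lid is a flat oak board 207 mm from hinge line to free edge, 436 mm wide, 12 mm thick; shut, its underside lies at the height of the hinge line and its free edge overhangs the chest's front by 9 mm.
- lid_edge (a point): Middle of the lid's free edge, half-way through its thickness.
- tray_purple: Purple painted wooden tray fitted in the chest (it does not move): outside 170 (its x, front to back of the chest) x 134 (its y) x 45 mm high, walls and floor 5 mm thick, so inside 160 x 124 mm and 40 mm deep. Origin: centre of its underside, 12 mm above the table. Axes parallel to the chest's. Which colour stands left, middle or right in the chest varies.
- tray_gold: Gold-yellow painted wooden tray fitted in the chest (it does not move): outside 170 (its x, front to back of the chest) x 134 (its y) x 45 mm high, walls and floor 5 mm thick, so inside 160 x 124 mm and 40 mm deep. Origin: centre of its underside, 12 mm above the table. Axes parallel to the chest's. Which colour stands left, middle or right in the chest varies.
- tray_brown: Dark brown painted wooden tray fitted in the chest (it does not move): outside 170 (its x, front to back of the chest) x 134 (its y) x 45 mm high, walls and floor 5 mm thick, so inside 160 x 124 mm and 40 mm deep. Origin: centre of its underside, 12 mm above the table. Axes parallel to the chest's. Which colour stands left, middle or right in the chest varies.
- crown_mid (a point): Gold crown, a standing octagonal ring of wood: 64 mm across the flats, wall 8 mm thick and 34 mm high with a point on every side, 51 mm high in all. Point: on its axis, 25 mm above its foot. Its x and y axes (and the diagonals between) pass square through flat sides. It can be gripped across two opposite flats or by its wall. About 90 g.
- key_mid (a point): Gold key, lying flat: 100 mm long, 20 mm thick. Point: middle of its straight shank, 10 mm above its underside. The shank lies along its x and is 16 mm wide (grip it across y); the round bow, 42 mm wide, is at -x and ends 60 mm from the point, the tip 40 mm from it at +x, with two teeth near the tip reaching 24 mm to -y. About 60 g.
- tower_mid (a point): Purple castle tower, a square block 44 x 44 mm and 100 mm long, lying on its side along its x, battlements at +x. Point: its centre, 22 mm above the table. Standing up it would be too tall for the chest. About 130 g.
- horse_mid (a point): Brown horse cutout, lying flat, 20 mm thick. Point: middle of its body, 10 mm above its underside. Its x runs along the body to the head, y towards its back. The body is 34 mm across (from -17 to +17 mm in y; grip it there, one finger at the back, one between the legs, which are 60 mm apart). In all it reaches from -61 to +75 mm in x and from -44 to +55 mm in y. About 110 g.
- car_mid (a point): Red wooden car with wheels, 124 mm long, 70 mm wide, 65 mm high; leave it. Point: 30 mm up in its middle.
- tree_mid (a point): Green wooden fir tree, 72 mm wide, 124 mm high; leave it. Point: 60 mm up on its axis.
- crayons_mid (a point): Blue cup with crayons, 72 mm wide, 135 mm high; leave it. Point: 50 mm up on its axis.
There are look-alikes about, which are no part of the job. What is shaped like the part that bears key_mid but white is not meant. There is more than one size of the part that bears crown_mid; the job needs the smaller.

How it is judged:
On the way, in this order (a step that is already met when the one before it is completed fails the run):
1. all four pieces lie in the trays of their colours, the lid still open (x of crown_mid in the frame of tray_gold between -0.078 and 0.078 m and y of crown_mid in the frame of tray_gold between -0.06 and 0.06 m and z of crown_mid in the frame of tray_gold between 0 and 0.042 m and x of key_mid in the frame of tray_gold between -0.078 and 0.078 m and y of key_mid in the frame of tray_gold between -0.06 and 0.06 m and z of key_mid in the frame of tray_gold between 0 and 0.032 m and x of tower_mid in the frame of tray_purple between -0.078 and 0.078 m and y of tower_mid in the frame of tray_purple between -0.06 and 0.06 m and z of tower_mid in the frame of tray_purple between 0 and 0.042 m and x of horse_mid in the frame of tray_brown between -0.078 and 0.078 m and y of horse_mid in the frame of tray_brown between -0.06 and 0.06 m and z of horse_mid in the frame of tray_brown between 0 and 0.032 m and value of joint lid above 0.5 rad), for 0.2 s.
2. the lid is shut (value of joint lid below 0.04 rad), for 0.2 s.
At the end, for the whole second after the job is handed in: Crown and key in the gold tray, tower in the purple, horse in the brown: each point within its tray's inside, at most 42 mm (crown, tower) or 32 mm (key, horse) above the tray's underside; all at rest, the lid shut to within 0.04 rad (8 mm at its edge) (x of crown_mid in the frame of tray_gold between -0.078 and 0.078 m and y of crown_mid in the frame of tray_gold between -0.06 and 0.06 m and z of crown_mid in the frame of tray_gold between 0 and 0.042 m and x of key_mid in the frame of tray_gold between -0.078 and 0.078 m and y of key_mid in the frame of tray_gold between -0.06 and 0.06 m and z of key_mid in the frame of tray_gold between 0 and 0.032 m and x of tower_mid in the frame of tray_purple between -0.078 and 0.078 m and y of tower_mid in the frame of tray_purple between -0.06 and 0.06 m and z of tower_mid in the frame of tray_purple between 0 and 0.042 m and x of horse_mid in the frame of tray_brown between -0.078 and 0.078 m and y of horse_mid in the frame of tray_brown between -0.06 and 0.06 m and z of horse_mid in the frame of tray_brown between 0 and 0.032 m and value of joint lid below 0.04 rad and linear speed of each of crown, key, tower, horse below 0.02 m/s and velocity of joint lid between -0.05 and 0.05 rad/s); the robot touches nothing.
It fails at once if the car, the tree or the crayon cup moved by more than 25 mm (distance of any of car_mid, tree_mid, crayons_mid from where it was at the start of the episode above 0.025 m).
It fails at once if a piece dropped (falling free faster than 1 m/s, as after a drop of 50 mm) ((linear speed of crown above 1 m/s and contact force between the fingers and crown below 0.05 N) or (linear speed of key above 1 m/s and contact force between the fingers and key below 0.05 N) or (linear speed of tower above 1 m/s and contact force between the fingers and tower below 0.05 N) or (linear speed of horse above 1 m/s and contact force between the fingers and horse below 0.05 N)).
It also fails if it takes over 72 s, if anything falls off the work surface, if the arm or the gripper's body presses on something with over 40 N, if the wrist force passes 120 N, or if a joint passes its speed limit or range.

## Working session

There is one attempt and no reset: what is moved stays moved. The work goes in short steps, Python scripts to look and compute and a tool call to move; the robot and the scene stay as the last step left them, time stands still between calls to the robot, and variables do not carry over. Pictures are saved under pics/ and viewed, and the job is handed in when it is done.

Besides the shell and the picture viewer there is one more tool, called after "Request:" as name(argument=value, ...), one argument or row to a line, values as JSON. drive_tool: Moves the arm, as the interface text tells. Its arguments: {"type":"object","properties":{"rows":{"type":"string"},"jaw":{"type":"number"},"force":{"type":"number"}},"required":["rows"]}

```bash
ls; mkdir -p pics; python3 - <<'E'
from workcell import arm
import cv2
print(arm.get_state(), arm.grip_depth)
for n in ["scene","side","wrist"]:
    c=arm.calibration(n); print(n,c)
    im=arm.get_image(n); cv2.imwrite(f"pics/{n}0.png",im[:,:,::-1])
E
```

```text
pics
{'t': 0.0, 'q': array([-1.15129030e-01,  3.59511996e-01,  1.51143043e+00,  7.46862930e-06,
        1.27248456e+00, -1.15096789e-01]), 'dq': array([ 0.00166092, -0.00055597,  0.00027577, -0.00048824, -0.00027253,
       -0.00089127]), 'tau': array([ 1.96551155e-03, -5.27614331e+01, -2.78626120e+01, -6.37880498e-05,
        1.32890840e-02, -2.81424428e-05]), 'tcp_pos': array([5.99328074e-01, 5.52950561e-05, 2.30450177e-01]), 'orientation': array([-1.57057807e+00,  1.45750778e-03,  1.40340735e-03]), 'ft_force': array([-0.03219057,  1.25643789,  0.54088654]), 'moment': array([-0.01788286,  0.02196192,  0.01967878]), 'width': 0.9996514716863217} 0.0187
scene {'fov_y': 57.052951135027094, 'cx': 256.1809708325779, 'cy': 193.89155377154827, 'k1': -0.06983974773579875, 'rvec': array([ 1.38776978,  2.40922659, -0.67729238]), 'tvec': array([ 0.36511534, -0.36019835,  1.55357882])}
side {'fov_y': 43.20348072608853, 'cx': 248.51762048721147, 'cy': 196.70720883338376, 'k1': 0.037701212497177145, 'rvec': array([ 0.20892419, -2.75674355,  1.32607633]), 'tvec': array([0.59187704, 0.17486863, 1.23173115])}
wrist {'fov_y': 59.57428511136643, 'cx': 266.56663128937566, 'cy': 191.60268434257006, 'k1': -0.07476928898964623, 'rvec': array([-2.85935834e+00,  1.08396528e-03,  3.47135134e-03]), 'tvec': array([-0.59907314, -0.03687895,  0.37992522])}
```

View pics/scene0.png

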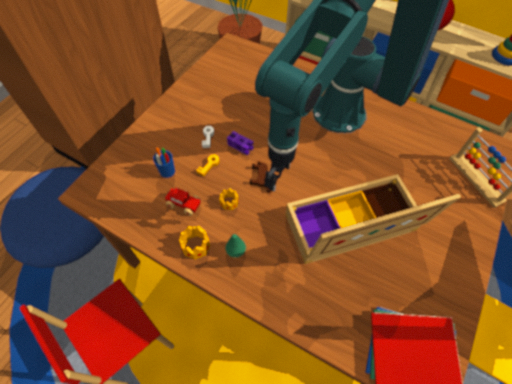

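View pics/side0.png

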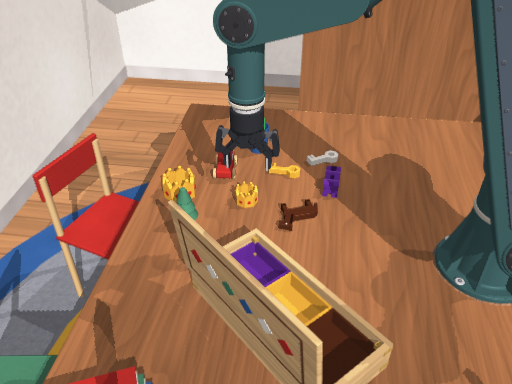

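View pics/wrist0.png

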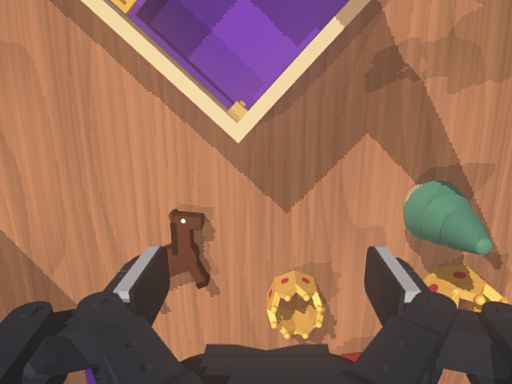

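The scene view shows these candidates:
- **Crowns:** large at (193,240), small at (229,198).
- **Keys:** white at (208,135), gold at (207,165).
- **Tower and horse:** purple tower at (240,143), horse at (262,175).
- **Leave in place:** car (183,200), tree (235,245), cup (163,162).

By the description I want the small crown, the gold key, the tower and the horse. I'll check these in a close crop next.

```bash
cat > h.py <<'E'
import numpy as np, cv2
from scipy.spatial.transform import Rotation as R
def K(c):
    f=192/np.tan(np.radians(c['fov_y'])/2); return np.array([[f,0,c['cx']],[0,f,c['cy']],[0,0,1.]])
def D(c): return np.array([c['k1'],0,0,0,0.])
def ray(c,uv):
    uv=np.array(uv,float).reshape(-1,1,2)
    n=cv2.undistortPoints(uv,K(c),D(c)).reshape(-1,2)
    M=R.from_rotvec(c['rvec']).as_matrix()
    d=np.c_[n,np.ones(len(n))]@M   # R^T d
    o=-M.T@c['tvec']; return o,d
def plane(c,uv,z):
    o,d=ray(c,uv); return o+d*((z-o[2])/d[:,2])[:,None]
def proj(c,P):
    return cv2.projectPoints(np.array(P,float).reshape(-1,3),np.array(c['rvec']),np.array(c['tvec']),K(c),D(c))[0].reshape(-1,2)
def tri(c1,u1,c2,u2):
    o1,d1=ray(c1,u1);o2,d2=ray(c2,u2);d1=d1[0];d2=d2[0]
    A=np.c_[d1,-d2]; s=np.linalg.lstsq(A,o2-o1,rcond=None)[0]
    a=o1+s[0]*d1;b=o2+s[1]*d2; return (a+b)/2,np.linalg.norm(a-b)
E
python3 - <<'E'
import cv2
s=cv2.imread('pics/scene0.png'); cv2.imwrite('pics/crop_scene.png',cv2.resize(s[115:270,140:300],None,fx=5,fy=3.87*1.0,interpolation=cv2.INTER_CUBIC)[:600,:800] if 0 else cv2.resize(s[120:270,140:340],None,fx=4,fy=4,interpolation=cv2.INTER_CUBIC))
s=cv2.imread('pics/side0.png'); cv2.imwrite('pics/crop_side.png',cv2.resize(s[140:290,150:350],None,fx=4,fy=4,interpolation=cv2.INTER_CUBIC))
s=cv2.imread('pics/scene0.png'); cv2.imwrite('pics/crop_chest.png',cv2.resize(s[165:265,280:470],None,fx=4.2,fy=4.2,interpolation=cv2.INTER_CUBIC))
E
```

```text
(no output)
```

View pics/crop_scene.png

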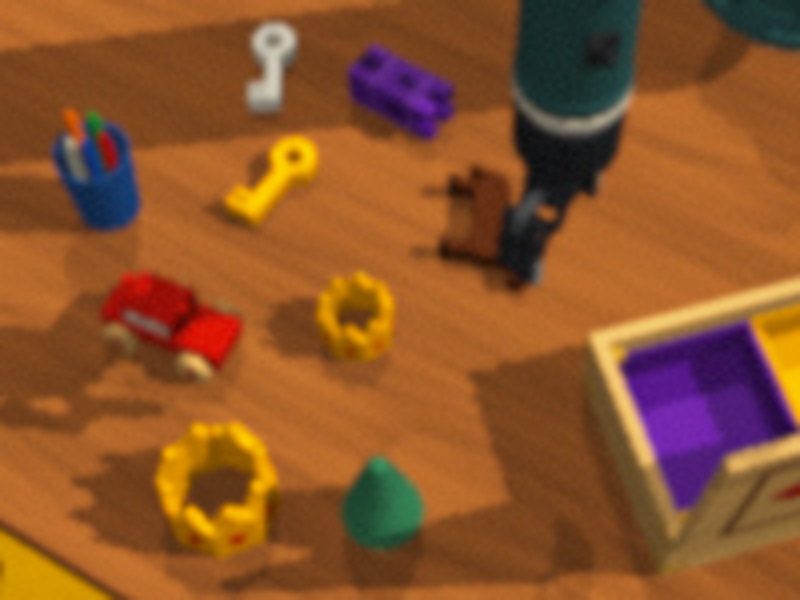

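View pics/crop_side.png

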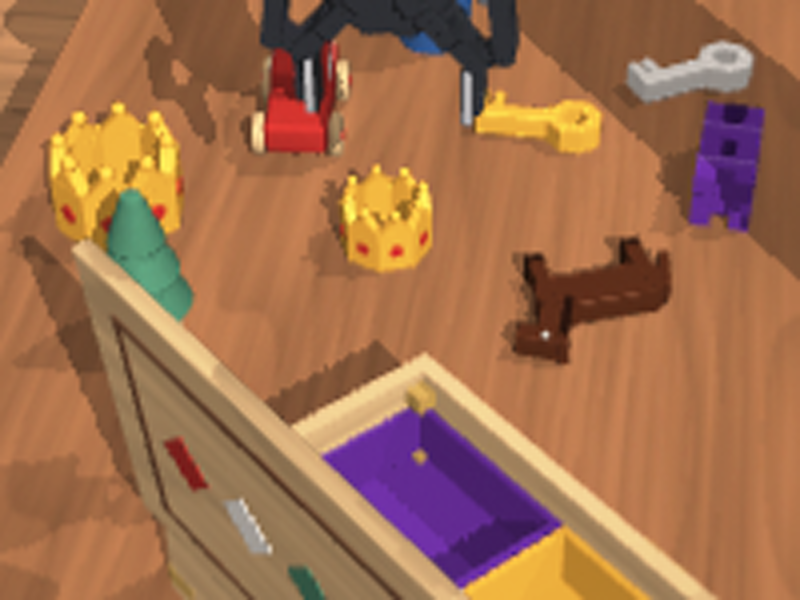

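View pics/crop_chest.png

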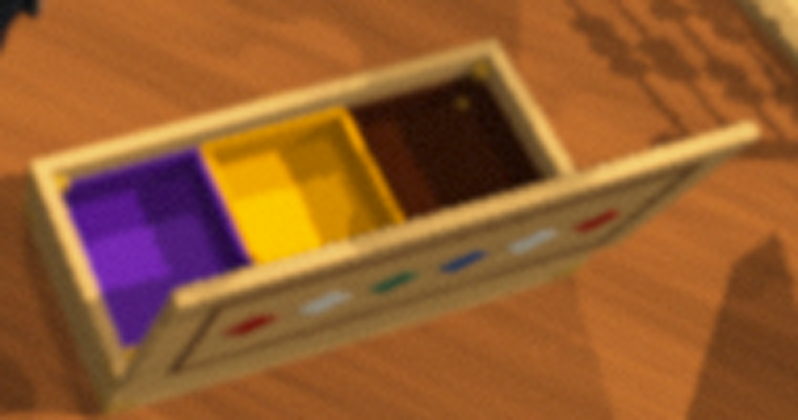

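The crops confirm the choice: the small crown is between car and horse, the gold key is beside the white one, and the horse and tower are both visible. In the chest, seen from the robot, purple is on the left, gold in the middle and brown on the right. Next I'll measure positions.

```bash
cat > m1.py <<'E'
from workcell import arm
from h import *
cs=arm.calibration('scene'); cd=arm.calibration('side')
# scene chest crops: crop px/4.2 + offset
def cc(x,y): return (280+x/4.2,165+y/4.2)
rim=[cc(35,165),cc(495,42),cc(578,178),cc(120,375)]
print('rim scene',plane(cs,rim,0.08).round(3).tolist())
def sc(x,y): return (140+x/4,120+y/4)
def sd(x,y): return (150+x/4,140+y/4)
print('rim side FL corner',plane(cd,[sd(424,354)],0.08).round(3), 'right',plane(cd,[(390,348)],.08).round(3))
# masks
import sys
for n,c in (('scene',cs),('side',cd)):
    im=cv2.imread(f'pics/{n}0.png'); hsv=cv2.cvtColor(im,cv2.COLOR_BGR2HSV)
    for nm,lo,hi,z in (('gold',(20,150,90),(32,255,255),.01),('purple',(125,90,50),(150,255,255),.022),('red',(0,220,110),(5,255,255),.03),('green',(65,100,50),(90,255,200),.06),('blue',(100,150,50),(118,255,255),.05)):
        m=cv2.inRange(hsv,lo,hi); k,l,st,ce=cv2.connectedComponentsWithStats(m)
        for i in range(1,k):
            if st[i,4]>60: print(n,nm,st[i,4],ce[i].round(1),plane(c,[ce[i]],z).round(3).tolist())
lid=[cc(178,298),cc(755,128)]
print('lid edge tri?', [ray(cs,[p])[1].round(3).tolist() for p in lid])
print(tri(cs,lid[0],cd,sd(80,248)))
E
python3 m1.py
```

```text
rim scene [[0.574, 0.037, 0.08], [0.261, 0.329, 0.08], [0.358, 0.433, 0.08], [0.705, 0.177, 0.08]]
rim side FL corner [[0.574 0.032 0.08 ]] right [[0.265 0.337 0.08 ]]
scene gold 764 [266.3   7.7] [[-0.552, -0.674, 0.01]]
scene gold 1771 [485.7  15.5] [[-1.202, 0.452, 0.01]]
scene gold 124 [504.2  50. ] [[-0.907, 0.598, 0.01]]
scene gold 177 [208.6 163.8] [[0.53, -0.332, 0.01]]
scene gold 76 [494.1 172.5] [[-0.016, 0.679, 0.01]]
scene gold 609 [346.7 213.1] [[0.461, 0.224, 0.01]]
scene gold 80 [202.2 233.1] [[0.79, -0.183, 0.01]]
scene gold 75 [182.9 238.8] [[0.842, -0.229, 0.01]]
scene gold 14502 [210.7 337.6] [[1.065, 0.035, 0.01]]
scene gold 2700 [493.8 340.4] [[0.647, 0.803, 0.01]]
scene purple 338 [239.9 142.5] [[0.384, -0.277, 0.022]]
scene purple 1132 [315.7 220.5] [[0.552, 0.14, 0.022]]
scene red 122 [448.7  11. ] [[-1.071, 0.246, 0.03]]
scene red 342 [183.6 198.4] [[0.716, -0.313, 0.03]]
scene red 5231 [109.6 330.8] [[1.207, -0.234, 0.03]]
scene red 1056 [ 48.5 345. ] [[1.336, -0.365, 0.03]]
scene red 5515 [414.  350.3] [[0.802, 0.579, 0.03]]
scene green 5600 [316.9  56.8] [
[... 681 characters left out ...]
6] [[0.817, -0.218, 0.01]]
side gold 174 [247.9 194.3] [[0.631, -0.191, 0.01]]
side gold 422 [282.6 293.1] [[0.49, 0.172, 0.01]]
side gold 263 [ 62.3 337.4] [[0.952, 0.364, 0.01]]
side purple 436 [331.3 180.7] [[0.387, -0.278, 0.022]]
side purple 1298 [260.2 263.2] [[0.555, 0.095, 0.022]]
side green 319 [186.4 203.2] [[0.783, -0.064, 0.06]]
side green 1359 [ 24.2 368.8] [[0.964, 0.473, 0.06]]
side blue 209 [134.2 192.4] [[0.948, -0.102, 0.05]]
side blue 174 [ 71.4 217.4] [[1.078, 0.028, 0.05]]
side blue 1974 [ 26.3 258.9] [[1.119, 0.189, 0.05]]
lid edge tri? [[[-0.464, -0.043, -0.913]], [[-0.75, 0.257, -0.849]]]
(array([0.72800282, 0.19792681, 0.28292041]), np.float64(0.0011063434296346001))
```

```bash
python3 - <<'E'
from workcell import arm
from h import *
c=arm.calibration('wrist'); s=arm.get_state()
M=R.from_rotvec(c['rvec']).as_matrix(); o=-M.T@c['tvec']; print('cam',o, 'fwd',M[2], 'tcp',s['tcp_pos'])
T=R.from_rotvec(s['orientation']).as_matrix()
print('cam in tool', T.T@(o-s['tcp_pos']), (T.T@M.T).round(3).tolist())
for z in (0,.05,.08): print(z, plane(c,[(0,0),(511,0),(256,192),(0,383),(511,383),(256,330)],z).round(3).tolist())
print('tcp px',proj(c,[s['tcp_pos']]))
print('crown',plane(c,[(296,310)],0.03), 'horse eye',plane(c,[(183,221)],0.02),'chest corner',plane(c,[(238,140)],.08))
E
```

```text
cam [0.60005866 0.0697344  0.37390327] fwd [-0.00226749 -0.27852443 -0.96042647] tcp [5.99484871e-01 5.21662474e-05 2.30617478e-01]
cam in tool [ 0.00036058 -0.14327096  0.06971415] [[1.0, -0.001, -0.001], [0.001, -0.279, 0.96], [-0.001, -0.96, -0.279]]
0 [[0.312, 0.176, -0.0], [0.859, 0.173, 0.0], [0.587, -0.039, 0.0], [0.185, -0.348, 0.0], [0.972, -0.343, 0.0], [0.585, -0.232, 0.0]]
0.05 [[0.351, 0.162, 0.05], [0.824, 0.159, 0.05], [0.589, -0.025, 0.05], [0.24, -0.292, 0.05], [0.922, -0.288, 0.05], [0.587, -0.191, 0.05]]
0.08 [[0.374, 0.153, 0.08], [0.804, 0.151, 0.08], [0.59, -0.016, 0.08], [0.274, -0.259, 0.08], [0.892, -0.254, 0.08], [0.588, -0.167, 0.08]]
tcp px [[266.12950221 249.18507928]]
crown [[ 0.63448103 -0.17825749  0.03      ]] horse eye [[ 0.50442402 -0.06756053  0.02      ]] chest corner [[0.57440697 0.03155119 0.08      ]]
```

Request:
drive_tool(
  rows="-0.1 -0.02 -0.25 0;-0.1 -0.02 -0.25 0;-0.1 -0.02 -0.25 0;-0.1 -0.02 -0.25 0;-0.1 -0.02 -0.25 0;-0.1 -0.02 -0.25 0;-0.1 -0.02 -0.25 0;-0.1 -0.02 -0.25 0;-0.1 -0.02 -0.25 0;-0.1 -0.02 -0.25 0",
)

```text
t: 0.98
tcp_pos: [0.4999, -0.2492, 0.2509]
orientation: [-1.57, 0.001, 0.0]
ft_force: [-0.4, 0.3, 0.5]
width: 0.999
```

```bash
python3 - <<'E'
from workcell import arm
import cv2,pickle
s=arm.get_state(); c=arm.calibration('wrist'); im=arm.get_image('wrist')
print(s['t'],s['tcp_pos'],s['orientation'],s['dq'].round(3))
pickle.dump((s,c,im),open('w1.pkl','wb'))
cv2.imwrite('pics/w1.png',cv2.resize(im[:,:,::-1],(800,600),interpolation=cv2.INTER_CUBIC))
E
```

```text
0.9833 [ 0.49990619 -0.24921783  0.25094423] [-1.56967233e+00  6.11070060e-04  1.25222058e-04] [ 0.023  0.     0.001 -0.001  0.001 -0.002]
```

View pics/w1.png

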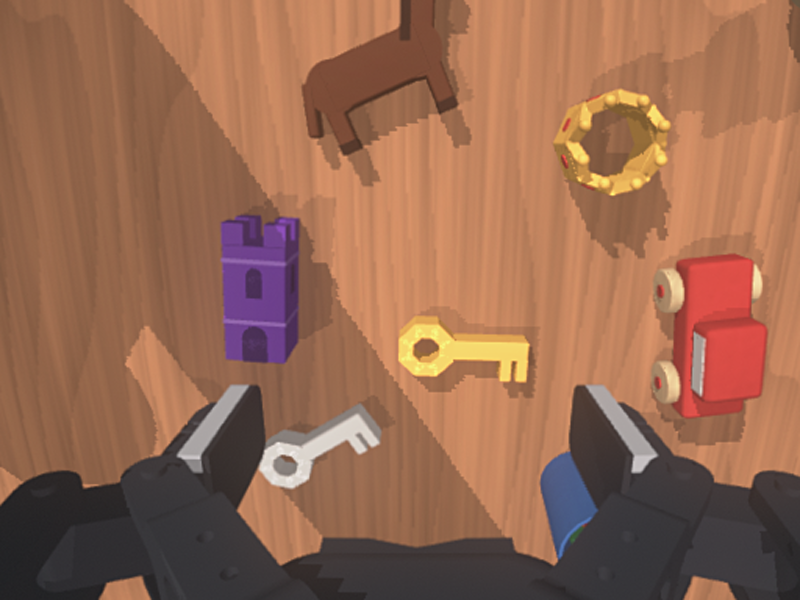

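The wrist view shows every piece: key at (465,350), tower at (260,290), horse at (375,75), small crown at (612,143), in 800x600 pixels. I'll take metric measurements from masks.

```bash
cat > m2.py <<'E'
from h import *
import pickle
s,c,im=pickle.load(open('w1.pkl','rb'))
hsv=cv2.cvtColor(im,cv2.COLOR_RGB2HSV)
def comp(lo,hi,near):
    m=cv2.inRange(hsv,lo,hi); k,l,st,ce=cv2.connectedComponentsWithStats(m)
    i=min([i for i in range(1,k) if st[i,4]>150],key=lambda i:np.hypot(*(ce[i]-near)))
    return (l==i).astype(np.uint8),st[i]
def contour_w(m,z):
    ct=max(cv2.findContours(m,cv2.RETR_EXTERNAL,cv2.CHAIN_APPROX_NONE)[0],key=len).reshape(-1,2)
    return plane(c,ct,z)[:,:2]
for nm,lo,hi,near,z in (('key',(18,90,90),(34,255,255),(297,223),.02),('crown',(18,90,60),(34,255,255),(392,92),.051),('tower',(125,60,40),(150,255,255),(167,185),.044),('horse',(0,80,20),(13,255,125),(240,50),.02)):
    m,st=comp(lo,hi,np.array(near)); 
    w=contour_w(m,z); r=cv2.minAreaRect((w*1000).astype(np.float32))
    print(nm,st,'rect c',np.round(r[0],1),'size',np.round(r[1],1),'ang',round(r[2],1))
    cv2.imwrite(f'pics/m_{nm}.png',m*255)
    if nm=='key':
        ys,xs=np.nonzero(m); P=plane(c,np.c_[xs,ys],.02)[:,:2]
        x0=P[:,0].min();x1=P[:,0].max(); print('x range',x0,x1)
        for a in np.arange(x0+.042,x1,.006):
            q=P[(P[:,0]>a)&(P[:,0]<a+.006)]; print(round(a+.003,3),q[:,1].min().round(4),q[:,1].max().round(4))
E
python3 m2.py
```

```text
key [ 255  203   84   41 1523] rect c [ 536.  -328.6] size [ 45.8 101.2] ang 84.3
x range 0.48587093295317463 0.5851745502047426
0.531 -0.3347 -0.3205
0.537 -0.3347 -0.3206
0.543 -0.3347 -0.3206
0.549 -0.336 -0.3206
0.555 -0.336 -0.3219
0.561 -0.336 -0.3219
0.567 -0.3532 -0.3219
0.573 -0.3532 -0.3219
0.579 -0.3532 -0.3219
0.585 -0.3533 -0.322
crown [376  92  51  33 399] rect c [ 636.8 -194.1] size [52.5 20.5] ang 25.5
tower [ 142  138   49   94 4230] rect c [ 390.3 -274.8] size [105.1  52.8] ang 86.2
horse [ 194    0   99   99 3971] rect c [ 475.3 -132.2] size [119.6  75.8] ang 23.2
```

```bash
python3 - <<'E'
import pickle,cv2,numpy as np
s,c,im=pickle.load(open('w1.pkl','rb'))
b=im[:,:,::-1]
a=cv2.resize(b[45:140,340:450],None,fx=5,fy=5,interpolation=cv2.INTER_CUBIC)[:475,:]
d=cv2.resize(b[0:110,185:300],None,fx=2.2,fy=4.3) if 0 else cv2.resize(b[0:95,185:300],None,fx=2,fy=2)
e=np.zeros((600,800,3),np.uint8); e[:475,:550]=a; e[:190,555:785]=d
cv2.imwrite('pics/crop2.png',e)
E
```

```text
(no output)
```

View pics/crop2.png

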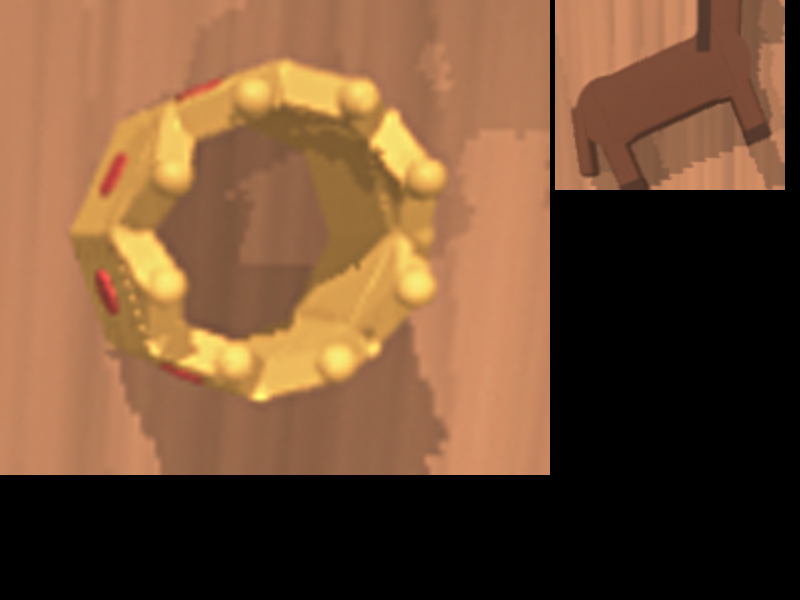

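```bash
python3 - <<'E'
import pickle,cv2,numpy as np
s,c,im=pickle.load(open('w1.pkl','rb'))
b=im[:,:,::-1]
cv2.imwrite('pics/crop_tower.png',cv2.resize(b[130:240,130:205],None,fx=5.4,fy=5.4,interpolation=cv2.INTER_CUBIC))
from h import *
bl=np.array([(255,95),(358,95),(427,175),(415,285),(338,362),(237,360),(165,282),(173,173)])/5+[340,45]
P=plane(c,bl,.048)[:,:2]; ce=P.mean(0); d=P-ce
print('crown c',ce,'r',np.hypot(*d.T).round(4),'ang',np.degrees(np.arctan2(d[:,1],d[:,0])).round(1))
be=plane(c,[(221,71.5),(274,49.5)],.02)[:,:2]; ba=plane(c,[(207.5,41),(256,19)],.02)[:,:2]
for q in (be,ba): print(q, np.degrees(np.arctan2(*(q[1]-q[0])[::-1])), np.linalg.norm(q[1]-q[0]))
E
```

```text
crown c [ 0.63361231 -0.17440393] r [0.0278 0.0281 0.0282 0.0278 0.0285 0.0279 0.0283 0.0281] ang [ 112.6   68.7   23.2  -22.2  -67.  -111.1 -157.8  158. ]
[[ 0.45156878 -0.15482243]
 [ 0.50784896 -0.13287002]] 21.308560496009616 0.06040998971550901
[[ 0.43835062 -0.12395478]
 [ 0.48922146 -0.10281366]] 22.566991721499775 0.05508892120672004
```

View pics/crop_tower.png

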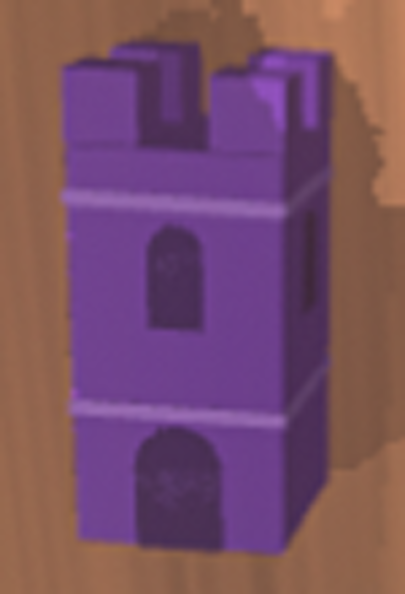

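```bash
cat >> h.py <<'E'
def plan(s,x,y,z,yaw):
    "tool-frame shift & turn (deg) from measured pose to world TCP x y z, tool x yaw deg"
    T=R.from_rotvec(s['orientation']).as_matrix()
    cur=np.degrees(np.arctan2(T[1,0],T[0,0]))
    d=T.T@(np.array([x,y,z])-s['tcp_pos'])
    t=-(yaw-cur); t=(t+180)%360-180
    return d.round(4), round(t,2), round(cur,2)
E
python3 - <<'E'
from workcell import arm
from h import *
import pickle
s,c,im=pickle.load(open('w1.pkl','rb'))
t=np.array([(80,540),(283,550),(285,72),(63,65)])/5.4+130
P=plane(c,t,.044)[:,:2]; print(P.round(4), [round(np.linalg.norm(P[i]-P[(i+1)%4]),4) for i in range(4)])
for a,b in ((0,3),(1,2)): print(np.degrees(np.arctan2(*(P[b]-P[a])[::-1])))
print('c',P.mean(0))
s=arm.get_state()
print(plan(s,*P.mean(0),.01,3))
E
```

```text
[[ 0.3613 -0.3262]
 [ 0.4044 -0.3283]
 [ 0.412  -0.228 ]
 [ 0.3681 -0.2263]] [np.float64(0.0432), np.float64(0.1005), np.float64(0.0438), np.float64(0.1001)]
86.0834969665158
85.713234955621
c [ 0.38646093 -0.27721061]
(array([-0.1135,  0.2409, -0.0286]), np.float64(-2.96), np.float64(0.04))
```

Request:
drive_tool(
  rows="-0.1135 0.05 -0.0286 4;-0.1135 0.10 -0.0286 4;-0.1135 0.15 -0.0286 4;-0.1135 0.18 -0.0286 4;-0.1135 0.20 -0.0286 4;-0.1135 0.23 -0.0286 4;-0.1135 0.243 -0.0286 4;-0.1135 0.243 -0.0286 4;-0.1135 0.243 -0.0286 4;-0.1135 0.243 -0.0286 4",
)

```text
t: 1.87
tcp_pos: [0.3878, -0.2787, 0.0096]
orientation: [-1.571, 0.053, -0.055]
ft_force: [0.8, -1.2, 0.7]
width: 1.002
```

Request:
drive_tool(
  rows="0 0 0 0;0 0 0 0;0 0 0 0;0 0 0 0;0 0 0 0;0 0 0 0",
  jaw=1,
  force=40,
)

```text
t: 2.37
tcp_pos: [0.3875, -0.2794, 0.0101]
orientation: [-1.572, 0.053, -0.057]
ft_force: [0.7, 2.1, 12.3]
width: 0.509
```

```bash
python3 - <<'E'
from workcell import arm
from h import *
s=arm.get_state(); print(plan(s,.585,.162,.22,46))
E
```

```text
(array([ 0.1668, -0.2104,  0.4537]), np.float64(-49.99), np.float64(-3.99))
```

Request:
drive_tool(
  rows="0 -0.04 0 0;0 -0.08 0 0;0 -0.12 0 0;0.167 -0.21 0.454 -50;0.167 -0.21 0.454 -50;0.167 -0.21 0.454 -50;0.167 -0.21 0.454 -50;0.167 -0.21 0.454 -50;0.167 -0.21 0.454 -50;0.167 -0.21 0.454 -50;0.167 -0.21 0.454 -50;0.167 -0.21 0.454 -50;0.167 -0.21 0.454 -50;0.167 -0.21 0.454 -50;0.167 -0.21 0.454 -50;0.167 -0.21 0.454 -50;0.167 -0.21 0.454 -50;0.167 -0.21 0.454 -50",
)

```text
t: 3.87
tcp_pos: [0.5837, 0.1622, 0.2181]
orientation: [-1.478, -0.627, 0.629]
ft_force: [-0.5, -0.0, -2.5]
width: 0.51
```

```bash
cat > snap.py <<'E'
import sys,pickle,cv2
from workcell import arm
n=sys.argv[1]; cam=sys.argv[2] if len(sys.argv)>2 else 'wrist'
s=arm.get_state(); c=arm.calibration(cam); im=arm.get_image(cam)
print(s['t'],s['tcp_pos'].round(4),s['width'],abs(s['dq']).max().round(3))
pickle.dump((s,c,im),open(n+'.pkl','wb'))
cv2.imwrite(f'pics/{n}.png',cv2.resize(im[:,:,::-1],(800,600),interpolation=cv2.INTER_CUBIC))
E
python3 snap.py w2
```

```text
3.8667 [0.5837 0.1622 0.2181] 0.5095049560520356 0.024
```

View pics/w2.png

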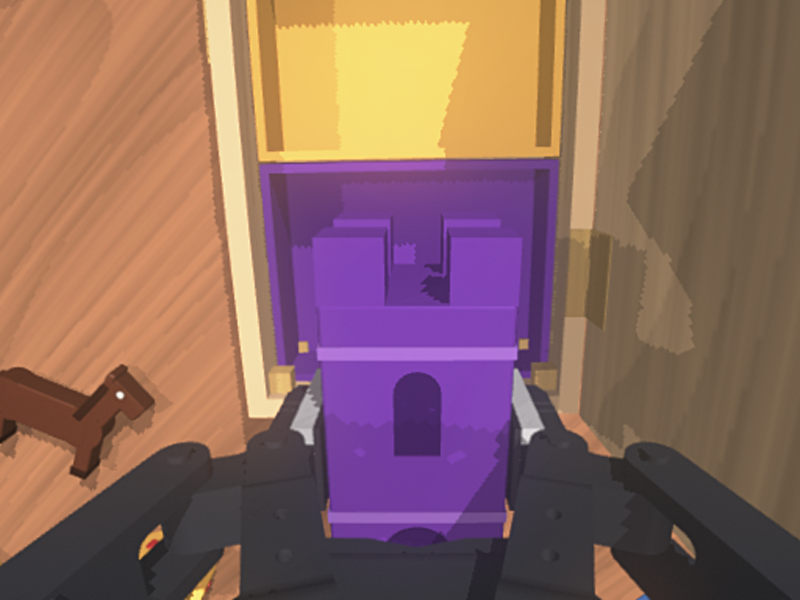

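```bash
python3 - <<'E'
from h import *
import pickle
s,c,im=pickle.load(open('w2.pkl','rb'))
q=lambda l:np.array(l)*.64
P=plane(c,q([(260,161),(559,158)]),.057); print('boundary ends',P.round(4), np.linalg.norm(P[1]-P[0]), np.degrees(np.arctan2(*(P[1]-P[0])[1::-1])))
r=plane(c,q([(204,0),(226,208),(248,416)]),.08); print('front rim',r.round(4), np.degrees(np.arctan2(*(r[0]-r[2])[1::-1])))
g=plane(c,q([(248,0),(260,150),(564,0),(559,150)]),.057);print('tray sides',g.round(4),np.degrees(np.arctan2(*(g[0]-g[1])[1::-1])),np.degrees(np.arctan2(*(g[2]-g[3])[1::-1])))
m=P.mean(0)[:2]
th=np.radians(46); ex=np.array([np.cos(th),np.sin(th)]); ey=np.array([-ex[1],ex[0]])
print('bmid',m, 'gold c',m+.067*ey,'purple',m-.067*ey,'brown',m+.067*3*ey)
E
```

```text
boundary ends [[0.4756 0.1417 0.057 ]
 [0.5924 0.2648 0.057 ]] 0.16970027970485188 46.51081103994683
front rim [[0.4068 0.1851 0.08  ]
 [0.4833 0.1152 0.08  ]
 [0.5735 0.029  0.08  ]] 136.88335594153273
tray sides [[0.4137 0.1998 0.057 ]
 [0.4715 0.1462 0.057 ]
 [0.5314 0.3209 0.057 ]
 [0.589  0.2677 0.057 ]] 137.15184148334407 137.2593355341747
bmid [0.5339718  0.20325021] gold c [0.48577603 0.24979232] purple [0.58216757 0.15670809] brown [0.3893845  0.34287654]
```

```bash
cat >> h.py <<'E'
TH=np.radians(46.8); EX=np.array([np.cos(TH),np.sin(TH)]); EY=np.array([-EX[1],EX[0]]); C0=np.array([.4848,.2495])
TR={'purple':C0-.135*EY,'gold':C0,'brown':C0+.135*EY}
def intray(t,x,y): return TR[t]+x*EX+y*EY
E
python3 - <<'E'
from workcell import arm
from h import *
s=arm.get_state(); print(plan(s,*intray('purple',0,-.002),.028,46.8))
E
```

```text
(array([-0.0031,  0.19  , -0.0051]), np.float64(-0.82), np.float64(45.98))
```

Request:
drive_tool(
  rows="-0.003 0.04 -0.005 -0.8;-0.003 0.08 -0.005 -0.8;-0.003 0.12 -0.005 -0.8;-0.003 0.15 -0.005 -0.8;-0.003 0.165 -0.005 -0.8;-0.003 0.175 -0.005 -0.8;-0.003 0.18 -0.005 -0.8;-0.003 0.185 -0.005 -0.8;-0.003 0.189 -0.005 -0.8;-0.003 0.189 -0.005 -0.8",
)

```text
t: 4.75
tcp_pos: [0.5867, 0.1568, 0.0297]
orientation: [-1.475, -0.639, 0.637]
ft_force: [-0.8, -0.1, -1.2]
width: 0.51
```

Request:
drive_tool(
  rows="0 0.002 0 0;0 0.002 0 0",
)

```text
t: 4.92
tcp_pos: [0.5868, 0.1571, 0.0279]
orientation: [-1.475, -0.639, 0.637]
ft_force: [0.1, -0.4, -1.6]
width: 0.508
```

Request:
drive_tool(
  rows="0 0 0 0;0 0 0 0;0 0 0 0;0 -0.02 0 0;0 -0.05 0 0;0 -0.09 0 0;0 -0.13 0 0;0 -0.17 0 0;0 -0.19 0 0;0 -0.19 0 0",
  jaw=-0.5,
)

```text
t: 5.75
tcp_pos: [0.59, 0.1577, 0.2238]
orientation: [-1.478, -0.647, 0.63]
ft_force: [0.1, 0.7, 0.2]
width: 0.746
```

```bash
python3 snap.py w3; python3 - <<'E'
from workcell import arm
from h import *
s=arm.get_state()
print('key hover',plan(s,.5455,-.3282,.16,87.5))
E
```

```text
5.75 [0.59   0.1577 0.2238] 0.7464802295989488 0.074
key hover (array([-0.3838,  0.06  , -0.3009]), np.float64(-40.69), np.float64(46.81))
```

View pics/w3.png

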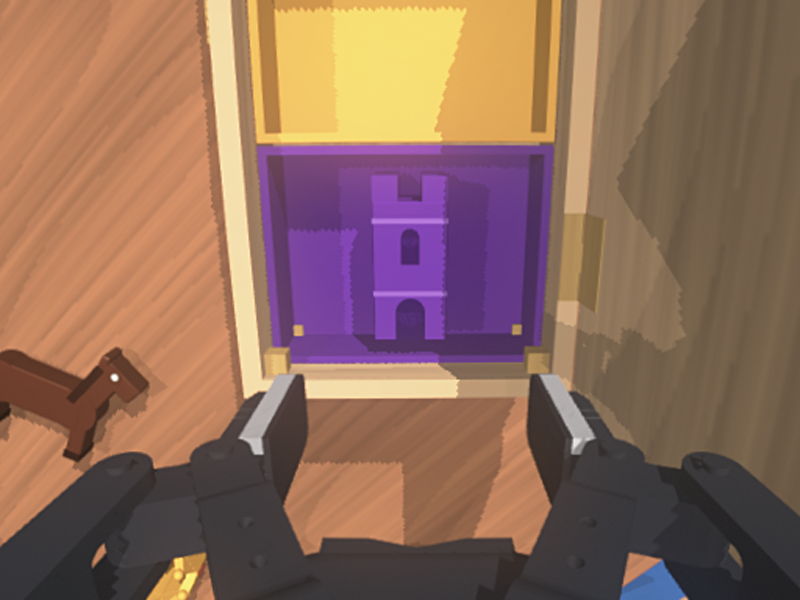

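The tower lies flat in the purple tray, at about (408,255) in the picture. The key is next.

Request:
drive_tool(
  rows="-0.384 0.03 -0.301 -40.7;-0.384 0.03 -0.301 -40.7;-0.384 0.03 -0.301 -40.7;-0.384 0.03 -0.301 -40.7;-0.384 0.03 -0.301 -40.7;-0.384 0.03 -0.301 -40.7;-0.384 0.06 -0.301 -40.7;-0.384 0.06 -0.301 -40.7;-0.384 0.06 -0.301 -40.7;-0.384 0.06 -0.301 -40.7;-0.384 0.06 -0.301 -40.7;-0.384 0.06 -0.301 -40.7;-0.384 0.06 -0.301 -40.7;-0.384 0.06 -0.301 -40.7;-0.384 0.06 -0.301 -40.7;-0.384 0.06 -0.301 -40.7",
  jaw=0,
)

```text
t: 7.13
tcp_pos: [0.5423, -0.3271, 0.1564]
orientation: [-1.227, -1.177, 1.177]
ft_force: [-0.1, -1.1, -0.0]
width: 0.504
```

```bash
python3 snap.py w4; python3 - <<'E'
from workcell import arm
from h import *
s=arm.get_state()
print(plan(s,.5455,-.3282,.004,87.5))
E
```

```text
7.1333 [ 0.5423 -0.3271  0.1564] 0.5040971267549567 0.016
(array([-0.0013,  0.1529, -0.0031]), np.float64(0.07), np.float64(87.57))
```

View pics/w4.png

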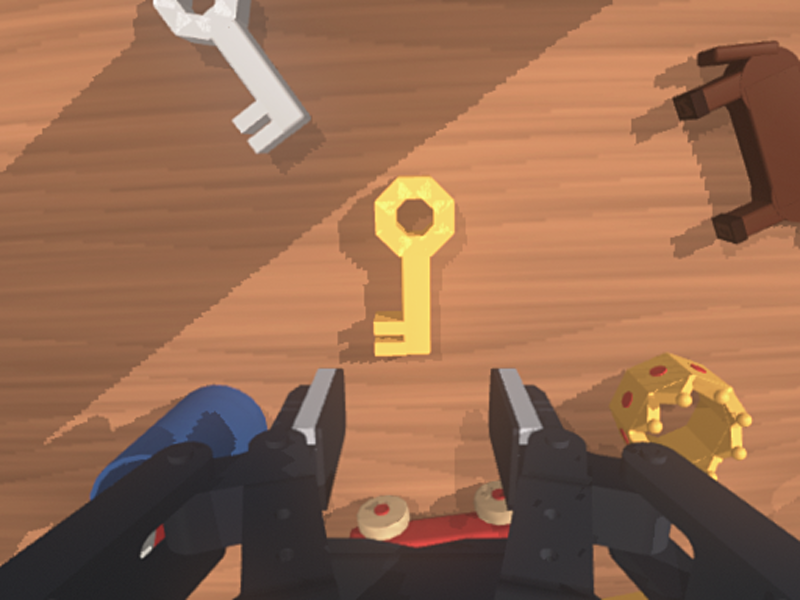

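```bash
python3 - <<'E'
from workcell import arm
from h import *
import pickle
s,c,im=pickle.load(open('w4.pkl','rb'))
P=plane(c,np.array([(415,177),(416,355),(404,280),(430,280),(404,262),(430,262),(405,318),(430,318)])*.64,.02)[:,:2]
print(P.round(4)); L=P[1]-P[0]; print(np.linalg.norm(L))
a=(P[4]+P[5])/2; b=(P[6]+P[7])/2; d=(b-a)/np.linalg.norm(b-a)
print('width',np.linalg.norm(P[3]-P[2]),'yaw',np.degrees(np.arctan2(d[1],d[0])))
mid=P[0]+.6*L; n=np.array([-d[1],d[0]]); mid=mid+n*((a-mid)@n); print('mid',mid)
s=arm.get_state()
print(plan(s,*mid,.004,87.5))
E
```

```text
[[ 0.4861 -0.3263]
 [ 0.5858 -0.3302]
 [ 0.5413 -0.3349]
 [ 0.5419 -0.3206]
 [ 0.5312 -0.3344]
 [ 0.5318 -0.3202]
 [ 0.5632 -0.3354]
 [ 0.5639 -0.3214]]
0.09974021209693894
width 0.01429435472326721 yaw -2.0144786584344563
mid [ 0.54597053 -0.32778583]
(array([-0.0008,  0.1529, -0.0035]), np.float64(0.07), np.float64(87.57))
```

Both measurements of the key agree to within 1 mm: mid at (0.546, -0.328), length 99.7 mm. Descending to grip.

Request:
drive_tool(
  rows="-0.001 0.04 -0.0035 -0.4;-0.001 0.08 -0.0035 -0.4;-0.001 0.11 -0.0035 -0.4;-0.001 0.13 -0.0035 -0.4;-0.001 0.145 -0.0035 -0.4;-0.001 0.152 -0.0035 -0.4;-0.001 0.152 -0.0035 -0.4;-0.001 0.152 -0.0035 -0.4",
)

```text
t: 7.85
tcp_pos: [0.5468, -0.3293, 0.0059]
orientation: [-1.226, -1.183, 1.183]
ft_force: [0.8, -0.2, 0.1]
width: 0.5
```

Request:
drive_tool(
  rows="0 0 0 0;0 0 0 0;0 0 0 0;0 0 0 0;0 0 0 0",
  jaw=1,
  force=40,
)

```text
t: 8.27
tcp_pos: [0.5474, -0.3308, 0.007]
orientation: [-1.229, -1.183, 1.182]
ft_force: [0.2, 0.9, 6.9]
width: 0.171
```

```bash
python3 - <<'E'
from workcell import arm
from h import *
s=arm.get_state()
t=intray('gold',-.047,-.010); print(t)
print(plan(s,*t,.2,46.8))
E
```

```text
[0.45991597 0.208393  ]
(array([ 0.5353, -0.1941,  0.1068]), np.float64(41.09), np.float64(87.89))
```

Request:
drive_tool(
  rows="0 -0.03 0 0;0 -0.07 0 0;0 -0.11 0 0;0.535 -0.194 0.107 41;0.535 -0.194 0.107 41;0.535 -0.194 0.107 41;0.535 -0.194 0.107 41;0.535 -0.194 0.107 41;0.535 -0.194 0.107 41;0.535 -0.194 0.107 41;0.535 -0.194 0.107 41;0.535 -0.194 0.107 41;0.535 -0.194 0.107 41;0.535 -0.194 0.107 41;0.535 -0.194 0.107 41;0.535 -0.194 0.107 41;0.535 -0.194 0.107 41;0.535 -0.194 0.107 41;0.535 -0.194 0.107 41",
)

```text
t: 9.85
tcp_pos: [0.4588, 0.2086, 0.1996]
orientation: [-1.475, -0.642, 0.641]
ft_force: [-0.1, -0.0, -0.7]
width: 0.175
```

```bash
python3 snap.py w5; python3 - <<'E'
from workcell import arm
from h import *
s=arm.get_state()
t=intray('gold',-.047,-.010)
print(plan(s,*t,.024,46.8))
E
```

```text
9.85 [0.4588 0.2086 0.1996] 0.17534852904801335 0.041
(array([ 0.0014,  0.1753, -0.0002]), np.float64(0.14), np.float64(46.94))
```

View pics/w5.png

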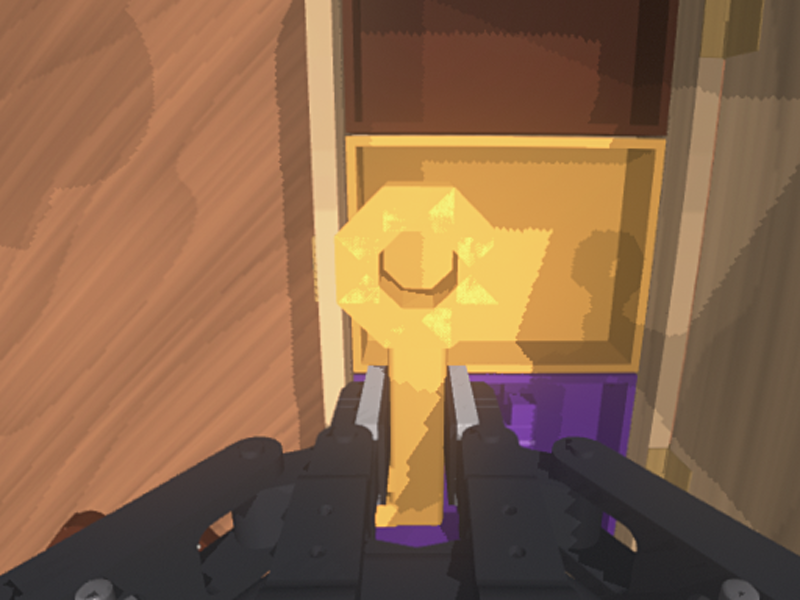

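```bash
python3 - <<'E'
from workcell import arm
from h import *
import pickle
s,c,im=pickle.load(open('w5.pkl','rb'))
P=plane(c,np.array([(353,373),(637,373),(346,136),(664,138)])*.64,.057)[:,:2]
print(P.round(4), P.mean(0), np.linalg.norm(P[1]-P[0]),np.linalg.norm(P[2]-P[0]))
print([((p-C0)@EX,(p-C0)@EY) for p in P])
k=plane(c,np.array([(419,185),(419,352)])*.64,.19)[:,:2]; print('bow',[((p-C0)@EX,(p-C0)@EY) for p in k])
t=intray('gold',-.038,-.010)
s=arm.get_state(); print(plan(s,*t,.024,46.8))
E
```

```text
[[0.4755 0.1405]
 [0.5921 0.2645]
 [0.3774 0.233 ]
 [0.4925 0.3567]] [0.48435598 0.24866408] 0.17028219735485975 0.13481181294577851
[(np.float64(-0.08587784288160162), np.float64(-0.06784668502122516)), (np.float64(0.08440434136977971), np.float64(-0.0679134875512974)), (np.float64(-0.08558470432154024), np.float64(0.06696480921985273)), (np.float64(0.08340497117175957), np.float64(0.0678011575435783))]
bow [(np.float64(-0.04774279683991979), np.float64(0.050529343730804095)), (np.float64(-0.04752659252904924), np.float64(-0.000728087679475211))]
(array([ 0.0104,  0.1753, -0.0002]), np.float64(0.14), np.float64(46.94))
```

Chest geometry is confirmed to within 1 mm. I'll lower the key in steps while watching the force.

Request:
drive_tool(
  rows="0.010 0.04 0 0.1;0.010 0.08 0 0.1;0.010 0.11 0 0.1;0.010 0.13 0 0.1;0.010 0.145 0 0.1;0.010 0.155 0 0.1;0.010 0.162 0 0.1;0.010 0.168 0 0.1;0.010 0.168 0 0.1",
)

```text
t: 10.65
tcp_pos: [0.4658, 0.2151, 0.0308]
orientation: [-1.475, -0.637, 0.638]
ft_force: [0.1, 0.6, 0.2]
width: 0.173
```

```bash
python3 snap.py s5 side; python3 - <<'E'
import pickle,cv2
s,c,im=pickle.load(open('s5.pkl','rb'))
print(s['ft_force'])
cv2.imwrite('pics/s5c.png',cv2.resize(im[150:350,200:410,::-1],None,fx=3,fy=3,interpolation=cv2.INTER_CUBIC))
E
```

```text
10.65 [0.4658 0.2151 0.0308] 0.17278737716100337 0.025
[0.07212287 0.64580849 0.20830007]
```

View pics/s5c.png

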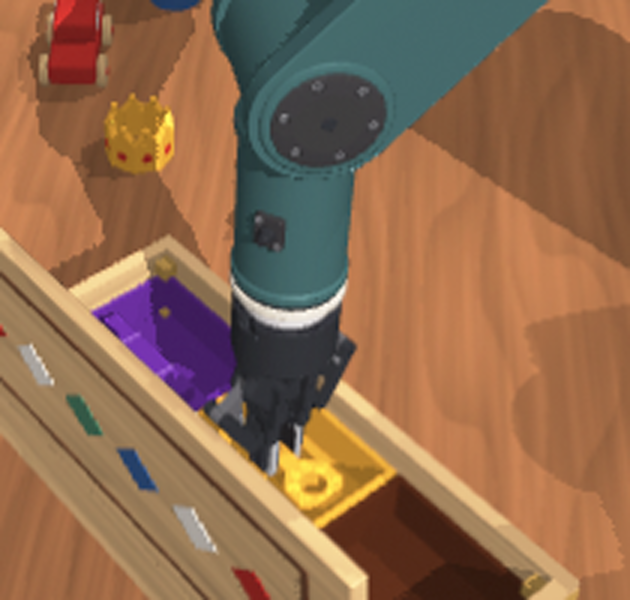

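Request:
drive_tool(
  rows="0 0.003 0 0;0 0.006 0 0;0 0.007 0 0;0 0.007 0 0",
)

```text
t: 11.03
tcp_pos: [0.4658, 0.2159, 0.0244]
orientation: [-1.475, -0.639, 0.638]
ft_force: [0.1, 0.6, -0.9]
width: 0.176
```

Request:
drive_tool(
  rows="0 0 0 0;0 0 0 0;0 0 0 0;0 -0.015 0 0;0 -0.04 0 0;0 -0.08 0 0;0 -0.12 0 0;0 -0.16 0 0;0 -0.19 0 0;0 -0.19 0 0",
  jaw=0.25,
)

```text
t: 11.87
tcp_pos: [0.4696, 0.217, 0.2209]
orientation: [-1.476, -0.648, 0.629]
ft_force: [-0.4, -0.5, 0.5]
width: 0.373
```

```bash
python3 snap.py w6; python3 - <<'E'
from workcell import arm
from h import *
s=arm.get_state()
print('crown hover',plan(s,.6336,-.1744,.2,112.5))
E
```

```text
11.8667 [0.4696 0.217  0.2209] 0.3732392826191908 0.103
crown hover (array([-0.1718,  0.0184, -0.3881]), np.float64(-65.69), np.float64(46.81))
```

View pics/w6.png

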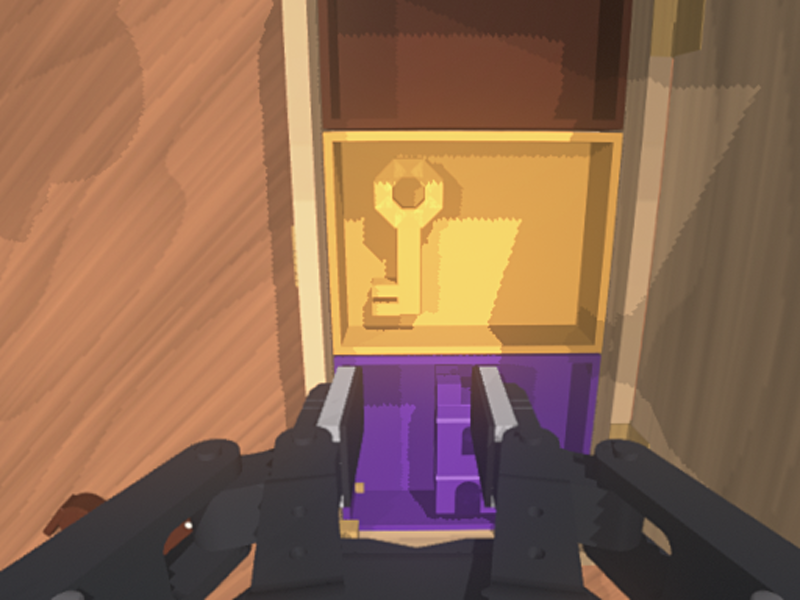

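The key lies flat in the gold tray, bow at (408,190), tip at (410,315), with room for the crown on its right. Crown next.

Request:
drive_tool(
  rows="-0.172 0.018 -0.388 -65.7;-0.172 0.018 -0.388 -65.7;-0.172 0.018 -0.388 -65.7;-0.172 0.018 -0.388 -65.7;-0.172 0.018 -0.388 -65.7;-0.172 0.018 -0.388 -65.7;-0.172 0.018 -0.388 -65.7;-0.172 0.018 -0.388 -65.7;-0.172 0.018 -0.388 -65.7;-0.172 0.018 -0.388 -65.7;-0.172 0.018 -0.388 -65.7;-0.172 0.018 -0.388 -65.7;-0.172 0.018 -0.388 -65.7;-0.172 0.018 -0.388 -65.7;-0.172 0.018 -0.388 -65.7",
  jaw=-1,
)

```text
t: 13.17
tcp_pos: [0.6297, -0.1737, 0.1953]
orientation: [-0.994, -1.492, 1.492]
ft_force: [0.4, 0.2, -0.1]
width: 1.0
```

```bash
python3 snap.py w7; python3 - <<'E'
from workcell import arm
from h import *
s=arm.get_state()
print('crown',plan(s,.6336,-.1744,.006,112.5))
E
```

```text
13.1667 [ 0.6297 -0.1737  0.1953] 1.0000088577790118 0.01
crown (array([-0.0024,  0.1897, -0.0033]), np.float64(0.07), np.float64(112.57))
```

View pics/w7.png

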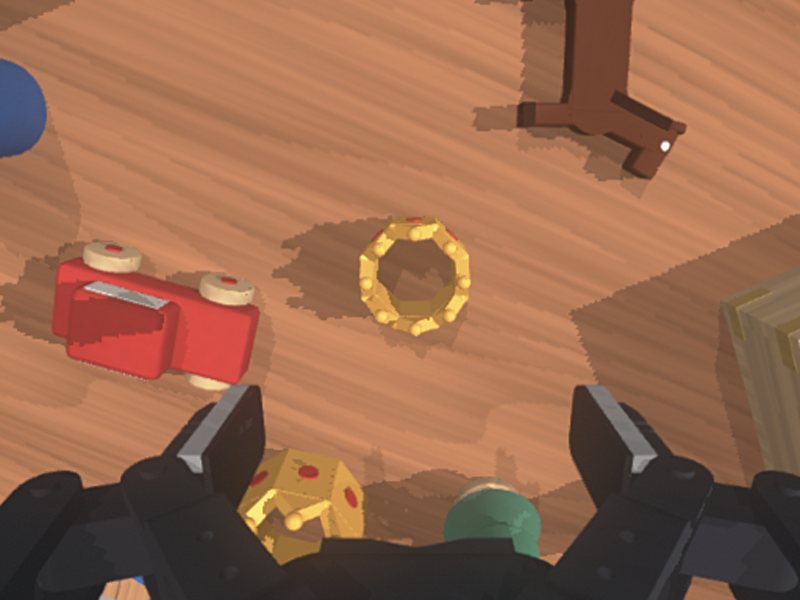

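```bash
python3 - <<'E'
from workcell import arm
from h import *
import pickle
s,c,im=pickle.load(open('w7.pkl','rb'))
b=np.array([(415,328),(450,315),(463,282),(450,248),(416,233),(381,248),(366,283),(381,315)])*.64
P=plane(c,b,.048)[:,:2]; ce=P.mean(0); d=P-ce
print(ce,np.hypot(*d.T).round(4),np.degrees(np.arctan2(d[:,1],d[:,0])).round(1))
car=plane(c,np.array([(258,305),(240,385)])*.64,.04)[:,:2]
T=R.from_rotvec(s['orientation']).as_matrix(); x=T[:2,0]; z=T[:2,2]
print('car rel crown (tool x,z)',[((p-ce)@x,(p-ce)@z) for p in car])
s=arm.get_state(); print(plan(s,*ce,.006,112.5))
E
```

```text
[ 0.63279462 -0.17409018] [0.0277 0.0283 0.0273 0.0278 0.0282 0.0276 0.0282 0.0281] [  22.1   68.1  112.6  157.8 -158.4 -113.3  -66.5  -22.8]
car rel crown (tool x,z) [(np.float64(-0.09414722872584352), np.float64(-0.01592546970532792)), (np.float64(-0.11030281085169144), np.float64(-0.0684057427256867))]
(array([-0.0018,  0.1897, -0.0027]), np.float64(0.07), np.float64(112.57))
```

Request:
drive_tool(
  rows="-0.002 0.04 -0.003 0;-0.002 0.08 -0.003 0;-0.002 0.11 -0.003 0;-0.002 0.13 -0.003 0;-0.002 0.15 -0.003 0;-0.002 0.17 -0.003 0;-0.002 0.183 -0.003 0;-0.002 0.189 -0.003 0;-0.002 0.189 -0.003 0;-0.002 0.189 -0.003 0",
  jaw=-0.85,
)

```text
t: 14.05
tcp_pos: [0.6347, -0.1756, 0.0078]
orientation: [-0.997, -1.493, 1.493]
ft_force: [-0.2, 0.4, -0.0]
width: 0.924
```

Request:
drive_tool(
  rows="0 0 0 0;0 0 0 0;0 0 0 0;0 0 0 0;0 0 0 0",
  jaw=1,
  force=30,
)

```text
t: 14.47
tcp_pos: [0.6355, -0.1763, 0.0089]
orientation: [-1.0, -1.494, 1.492]
ft_force: [-0.7, 1.4, 5.7]
width: 0.741
```

```bash
python3 - <<'E'
from workcell import arm
from h import *
s=arm.get_state()
t=intray('gold',.033,0); print(t)
print(plan(s,*t,.2,136.8))
E
```

```text
[0.50739005 0.27355596]
(array([ 0.4643, -0.1918, -0.0541]), np.float64(-24.3), np.float64(112.5))
```

Request:
drive_tool(
  rows="0 -0.03 0 0;0 -0.07 0 0;0 -0.11 0 0;0.464 -0.192 -0.054 -24.3;0.464 -0.192 -0.054 -24.3;0.464 -0.192 -0.054 -24.3;0.464 -0.192 -0.054 -24.3;0.464 -0.192 -0.054 -24.3;0.464 -0.192 -0.054 -24.3;0.464 -0.192 -0.054 -24.3;0.464 -0.192 -0.054 -24.3;0.464 -0.192 -0.054 -24.3;0.464 -0.192 -0.054 -24.3;0.464 -0.192 -0.054 -24.3;0.464 -0.192 -0.054 -24.3;0.464 -0.192 -0.054 -24.3;0.464 -0.192 -0.054 -24.3;0.464 -0.192 -0.054 -24.3",
)

```text
t: 15.97
tcp_pos: [0.5067, 0.2725, 0.1991]
orientation: [-0.705, -1.78, 1.781]
ft_force: [0.5, -0.9, -1.1]
width: 0.744
```

```bash
python3 snap.py w8; python3 - <<'E'
from workcell import arm
from h import *
s=arm.get_state()
t=intray('gold',.034,0)
print(s['ft_force'],plan(s,*t,.026,136.8))
E
```

```text
15.9667 [0.5067 0.2725 0.1991] 0.7438859219038867 0.022
[ 0.88196654 -0.76010725 -1.33649035] (array([ 0.0006,  0.173 , -0.0026]), np.float64(-0.05), np.float64(136.75))
```

View pics/w8.png

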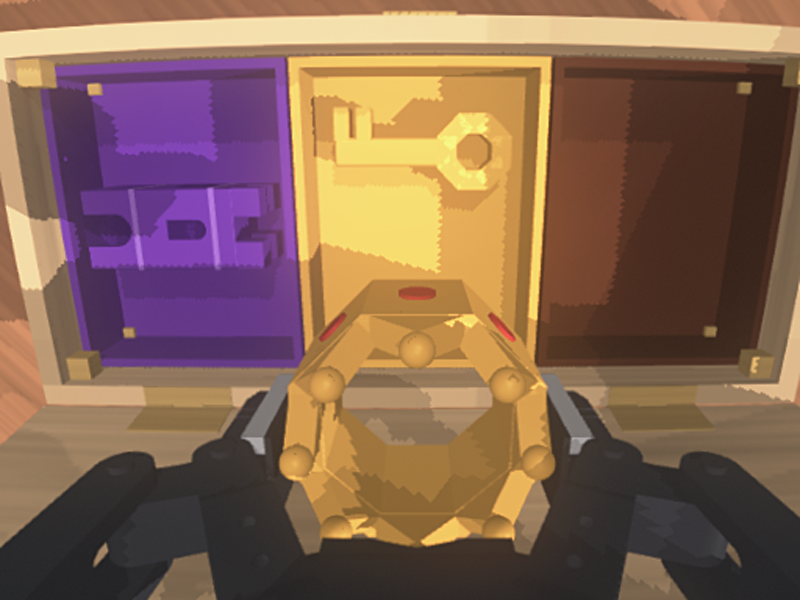

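Request:
drive_tool(
  rows="0.001 0.04 -0.003 0;0.001 0.08 -0.003 0;0.001 0.11 -0.003 0;0.001 0.13 -0.003 0;0.001 0.145 -0.003 0;0.001 0.155 -0.003 0;0.001 0.162 -0.003 0;0.001 0.167 -0.003 0;0.001 0.17 -0.003 0;0.001 0.173 -0.003 0;0.001 0.173 -0.003 0",
)

```text
t: 16.93
tcp_pos: [0.5084, 0.2763, 0.0265]
orientation: [-0.706, -1.781, 1.78]
ft_force: [0.5, 0.1, -1.6]
width: 0.737
```

Request:
drive_tool(
  rows="0 0.001 0 0;0 0.001 0 0",
)

```text
t: 17.1
tcp_pos: [0.5085, 0.2765, 0.0259]
orientation: [-0.706, -1.782, 1.78]
ft_force: [-0.5, 0.4, -0.9]
width: 0.746
```

Request:
drive_tool(
  rows="0 0 0 0;0 0 0 0;0 0 0 0;0 -0.015 0 0;0 -0.04 0 0;0 -0.08 0 0;0 -0.12 0 0;0 -0.16 0 0;0 -0.18 0 0;0 -0.18 0 0",
  jaw=-0.75,
)

```text
t: 17.93
tcp_pos: [0.5114, 0.2777, 0.2113]
orientation: [-0.713, -1.79, 1.776]
ft_force: [0.9, -0.1, -0.9]
width: 0.872
```

```bash
python3 snap.py w9; python3 - <<'E'
from workcell import arm
from h import *
s=arm.get_state()
print('horse hover',plan(s,.473,-.128,.2,112))
E
```

```text
17.9333 [0.5114 0.2777 0.2113] 0.8715169798716348 0.074
horse hover (array([-0.2503,  0.0073,  0.3207]), np.float64(24.81), np.float64(136.81))
```

View pics/w9.png

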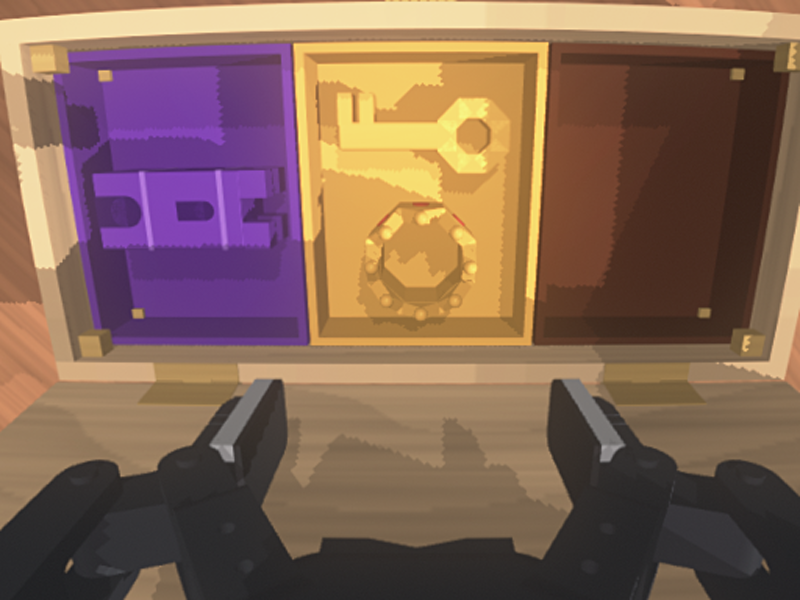

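The crown stands flat in the gold tray at (420,262), clear of the key. Horse next.

Request:
drive_tool(
  rows="-0.25 0.007 0.32 24.8;-0.25 0.007 0.32 24.8;-0.25 0.007 0.32 24.8;-0.25 0.007 0.32 24.8;-0.25 0.007 0.32 24.8;-0.25 0.007 0.32 24.8;-0.25 0.007 0.32 24.8;-0.25 0.007 0.32 24.8;-0.25 0.007 0.32 24.8;-0.25 0.007 0.32 24.8;-0.25 0.007 0.32 24.8;-0.25 0.007 0.32 24.8;-0.25 0.007 0.32 24.8;-0.25 0.007 0.32 24.8",
  jaw=-0.5,
)

```text
t: 19.15
tcp_pos: [0.4706, -0.1267, 0.1975]
orientation: [-1.0, -1.486, 1.486]
ft_force: [-0.6, -0.1, -0.8]
width: 0.751
```

```bash
python3 snap.py w10; python3 - <<'E'
from workcell import arm
from h import *
s=arm.get_state()
print('horse',plan(s,.473,-.128,.005,112))
E
```

```text
19.15 [ 0.4706 -0.1267  0.1975] 0.7509995503429855 0.013
horse (array([-0.0023,  0.1927, -0.0017]), np.float64(0.09), np.float64(112.09))
```

View pics/w10.png

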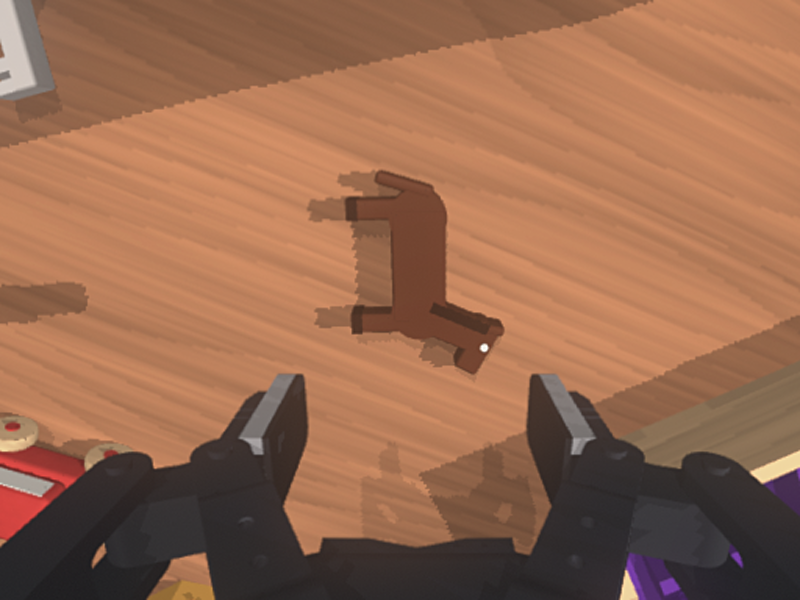

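```bash
python3 - <<'E'
from workcell import arm
from h import *
import pickle
s,c,im=pickle.load(open('w10.pkl','rb'))
q=lambda l:plane(c,np.array(l)*.64,.02)[:,:2]
be=q([(391,221),(394,307)]); ba=q([(446,221),(444,300)])
for e in (be,ba): print(np.degrees(np.arctan2(*(e[1]-e[0])[::-1])),np.linalg.norm(e[1]-e[0]))
a=np.radians(22); ex=np.array([np.cos(a),np.sin(a)]); ey=np.array([-ex[1],ex[0]])
print('thick',(ba.mean(0)-be.mean(0))@ey)
m=be.mean(0)+.017*ey; print('mid',m)
hd=q([(503,330),(378,178),(484,348)]); print([((p-m)@ex,(p-m)@ey) for p in hd])
s=arm.get_state(); print(plan(s,*m,.005,112))
E
```

```text
23.25290833931056 0.054987810125546197
21.402701717686053 0.0503267275038922
thick 0.03278916184182935
mid [ 0.46962149 -0.12583868]
[(np.float64(0.04315611083074327), np.float64(0.054192954741612585)), (np.float64(-0.0533344021523537), np.float64(-0.02508562271778155)), (np.float64(0.05563748883873874), np.float64(0.04227326184425892))]
(array([0.0009, 0.1927, 0.0007]), np.float64(0.09), np.float64(112.09))
```

```bash
python3 - <<'E'
from workcell import arm
from h import *
import pickle
s,c,im=pickle.load(open('w10.pkl','rb'))
hsv=cv2.cvtColor(im,cv2.COLOR_RGB2HSV)
m=np.array([.4696,-.1258]);a=np.radians(22.3); ex=np.array([np.cos(a),np.sin(a)]); ey=np.array([-ex[1],ex[0]])
q=lambda l,z=.02:plane(c,np.array(l)*.64,z)[:,:2]
for n,p in (('muzzle',(474,374)),('muzzle2',(456,360)),('tail',(380,171)),('tail2',(376,178)),('rump',(428,185)),('hoofH',(347,205)),('hoofF',(352,327)),('hoofH in',(352,219)),('hoofF in',(357,307))):
    d=q([p])[0]-m; print(n,(d@ex).round(4),(d@ey).round(4))
E
```

```text
muzzle 0.0744 0.0359
muzzle2 0.0642 0.0237
tail -0.0576 -0.0236
tail2 -0.0535 -0.0261
rump -0.0491 0.0051
hoofH -0.0375 -0.0441
hoofF 0.0408 -0.044
hoofH in -0.029 -0.0413
hoofF in 0.0273 -0.0403
```

Measured extents (-58 to +74 and -44 to +54 mm) match the description, so the mid-point is good. Descending.

Request:
drive_tool(
  rows="0.001 0.04 0.001 0;0.001 0.08 0.001 0;0.001 0.11 0.001 0;0.001 0.13 0.001 0;0.001 0.15 0.001 0;0.001 0.17 0.001 0;0.001 0.185 0.001 0;0.001 0.192 0.001 0;0.001 0.192 0.001 0;0.001 0.192 0.001 0",
)

```text
t: 20.03
tcp_pos: [0.47, -0.1268, 0.0064]
orientation: [-1.001, -1.487, 1.487]
ft_force: [0.7, 0.9, 0.4]
width: 0.748
```

Request:
drive_tool(
  rows="0 0 0 0;0 0 0 0;0 0 0 0;0 0 0 0;0 0 0 0;0 0 0 0",
  jaw=1,
  force=40,
)

```text
t: 20.53
tcp_pos: [0.4707, -0.1278, 0.0074]
orientation: [-1.005, -1.487, 1.486]
ft_force: [-0.6, 1.3, 6.0]
width: 0.388
```

```bash
python3 - <<'E'
from workcell import arm
from h import *
s=arm.get_state()
t=intray('brown',-.007,-.0055); print(t)
print(plan(s,*t,.2,136.8))
E
```

```text
[0.38560673 0.33304607]
(array([ 0.4589, -0.193 , -0.0939]), np.float64(-24.81), np.float64(111.99))
```

Request:
drive_tool(
  rows="0 -0.03 0 0;0 -0.07 0 0;0 -0.11 0 0;0.459 -0.193 -0.094 -24.6;0.459 -0.193 -0.094 -24.6;0.459 -0.193 -0.094 -24.6;0.459 -0.193 -0.094 -24.6;0.459 -0.193 -0.094 -24.6;0.459 -0.193 -0.094 -24.6;0.459 -0.193 -0.094 -24.6;0.459 -0.193 -0.094 -24.6;0.459 -0.193 -0.094 -24.6;0.459 -0.193 -0.094 -24.6;0.459 -0.193 -0.094 -24.6;0.459 -0.193 -0.094 -24.6;0.459 -0.193 -0.094 -24.6;0.459 -0.193 -0.094 -24.6;0.459 -0.193 -0.094 -24.6",
)

```text
t: 22.03
tcp_pos: [0.3847, 0.3323, 0.1992]
orientation: [-0.707, -1.777, 1.779]
ft_force: [-0.2, 0.1, -1.4]
width: 0.386
```

```bash
python3 snap.py w11; python3 - <<'E'
from workcell import arm
from h import *
s=arm.get_state()
t=intray('brown',-.007,-.0055); print(t)
print(plan(s,*t,.025,136.5))
E
```

```text
22.0333 [0.3847 0.3323 0.1992] 0.38607705771536743 0.023
[0.38560673 0.33304607]
(array([ 0.0003,  0.1741, -0.0016]), np.float64(0.06), np.float64(136.56))
```

View pics/w11.png

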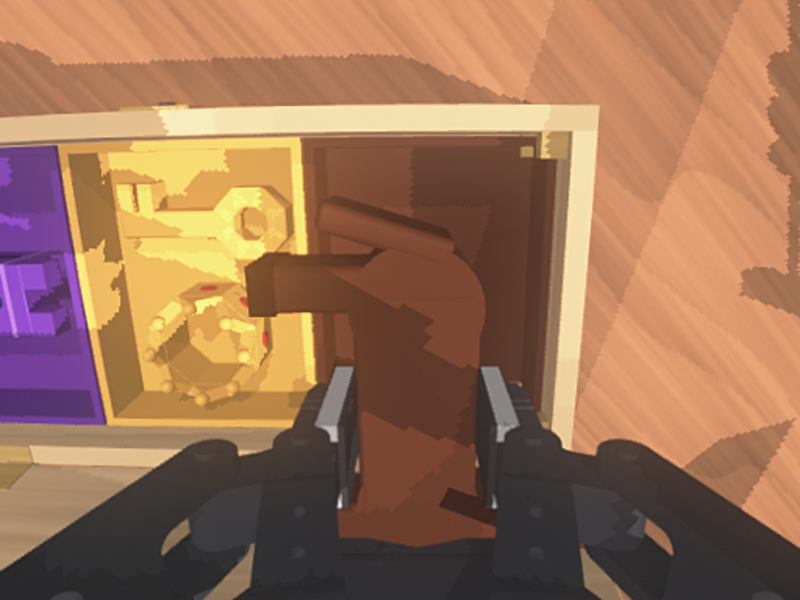

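```bash
python3 - <<'E'
from workcell import arm
from h import *
import pickle
s,c,im=pickle.load(open('w11.pkl','rb'))
ch=lambda p:((p[:2]-C0)@EX,(p[:2]-C0)@EY)
q=lambda p,z:np.round(ch(plane(c,np.array([p])*.64,z)[0]),4)
print('corner',q((599,106),.08),'tray boundary f',q((302,139),.057),'b',q((313,424),.057))
for n,p in (('hoofH far',(246,315)),('hoofH',(258,255)),('tail',(322,200)),('back',(484,300)),('belly',(357,330))): print(n,q(p,.211))
print('tcp',ch(s['tcp_pos']))
E
```

```text
corner [-0.0998  0.2166] tray boundary f [-0.085   0.0687] b [0.0823 0.0647]
hoofH far [-0.0372  0.0834]
hoofH [-0.0534  0.0881]
tail [-0.0672  0.1053]
back [-0.0411  0.1464]
belly [-0.0329  0.1129]
tcp (np.float64(-0.008182740001866487), np.float64(0.1296238197577419))
```

Request:
drive_tool(
  rows="0 0.04 -0.002 0;0 0.08 -0.002 0;0 0.11 -0.002 0;0 0.13 -0.002 0;0 0.145 -0.002 0;0 0.155 -0.002 0;0 0.162 -0.002 0;0 0.168 -0.002 0;0 0.172 -0.002 0;0 0.174 -0.002 0;0 0.174 -0.002 0",
)

```text
t: 23.0
tcp_pos: [0.3867, 0.3347, 0.0255]
orientation: [-0.708, -1.779, 1.778]
ft_force: [-0.0, 0.7, -0.5]
width: 0.389
```

Request:
drive_tool(
  rows="0 0.002 0 0;0 0.002 0 0",
)

```text
t: 23.17
tcp_pos: [0.387, 0.3351, 0.0244]
orientation: [-0.708, -1.78, 1.778]
ft_force: [-1.2, -1.7, 6.3]
width: 0.384
```

Request:
drive_tool(
  rows="0 0 0 0;0 0 0 0;0 0 0 0;0 -0.015 0 0;0 -0.04 0 0;0 -0.08 0 0;0 -0.12 0 0;0 -0.16 0 0;0 -0.18 0 0;0 -0.18 0 0;0 -0.18 0 0",
  jaw=-0.1,
)

```text
t: 24.08
tcp_pos: [0.3873, 0.3353, 0.2047]
orientation: [-0.71, -1.782, 1.776]
ft_force: [-0.6, -0.7, -0.2]
width: 0.552
```

```bash
python3 snap.py w12; python3 snap.py s12 side
```

```text
24.0833 [0.3873 0.3353 0.2047] 0.5522179722262448 0.049
24.1333 [0.3863 0.3345 0.2032] 0.548812635047086 0.029
```

View pics/w12.png

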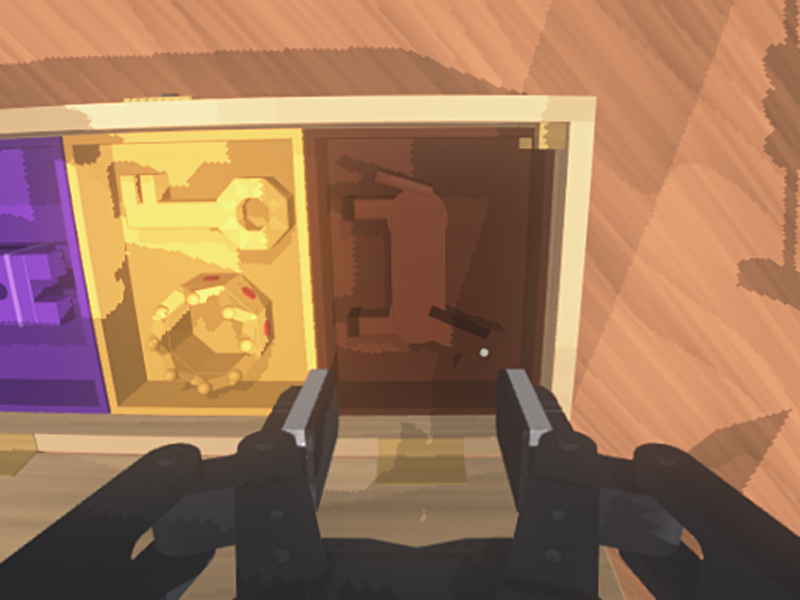

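View pics/s12.png

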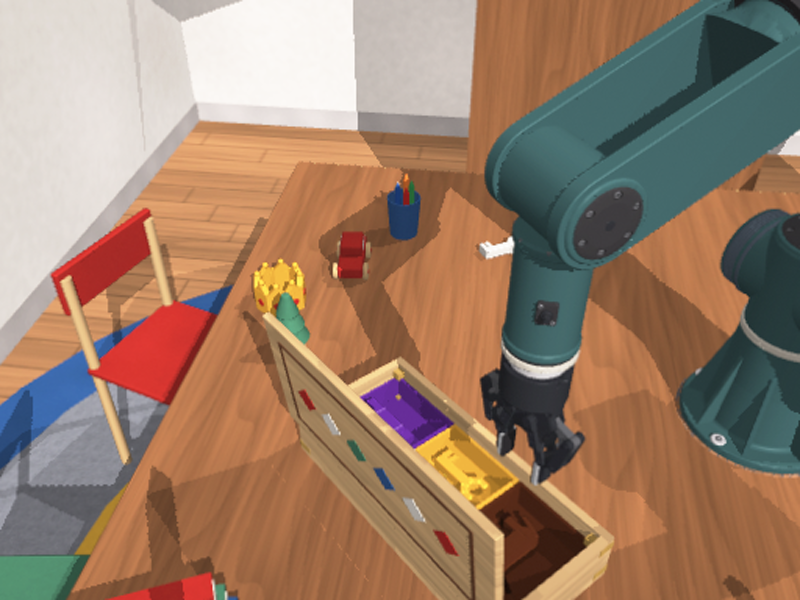

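All four pieces are in their trays: horse at (415,260) in brown, and the car, tree and cup look unmoved. Now the lid. I'll measure its edge angle once more, then go up and over behind it.

```bash
python3 snap.py sc13 scene; python3 - <<'E'
from workcell import arm
from h import *
import pickle
s,c,im=pickle.load(open('s12.pkl','rb')); s2,c2,im2=pickle.load(open('sc13.pkl','rb'))
cv2.imwrite('pics/sc13c.png',cv2.resize(im2[165:265,280:470,::-1],None,fx=4.2,fy=4.2,interpolation=cv2.INTER_CUBIC))
ch=lambda p:np.round([(p[:2]-C0)@EX,(p[:2]-C0)@EY,p[2]],4)
P,e=tri(c2,(280+178/4.2,165+298/4.2),c,(150+80/4,140+248/4)); print(ch(P),e)
P,e=tri(c2,(280+755/4.2,165+128/4.2),c,np.array((497,540))*.64); print(ch(P),e)
s=arm.get_state()
for x,z in ((0,.34),(.205,.34),(.205,.245)): print(plan(s,*(C0+x*EX),z,136.8))
E
```

```text
24.1833 [0.3857 0.3341 0.2023] 0.5495424240711568 0.018
[ 0.1289 -0.2126  0.2829] 0.0011063434296346001
[0.129  0.2199 0.2839] 0.0034528098190282452
(array([-0.1301, -0.1384, -0.0065]), np.float64(-0.2), np.float64(136.6))
(array([-0.1294, -0.139 , -0.2115]), np.float64(-0.2), np.float64(136.6))
(array([-0.1295, -0.044 , -0.2118]), np.float64(-0.2), np.float64(136.6))
```

View pics/sc13c.png

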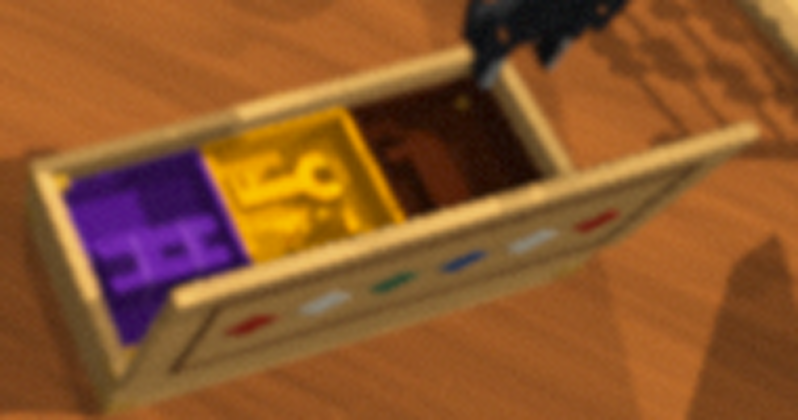

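The edge is at chest x 0.129, z 0.283 at both ends, so the lid angle is about 1.72 rad and unchanged. Going over and behind it.

Request:
drive_tool(
  rows="-0.03 -0.04 0 0;-0.06 -0.08 0 0;-0.09 -0.11 0 0;-0.13 -0.139 0 0;-0.13 -0.139 0 0;-0.13 -0.139 -0.03 0;-0.13 -0.139 -0.07 0;-0.13 -0.139 -0.11 0;-0.13 -0.139 -0.15 0;-0.13 -0.139 -0.19 0;-0.13 -0.139 -0.212 0;-0.13 -0.139 -0.212 0;-0.13 -0.139 -0.212 0;-0.13 -0.139 -0.212 0",
  jaw=1,
)

```text
t: 25.4
tcp_pos: [0.6258, 0.3987, 0.34]
orientation: [-0.705, -1.774, 1.781]
ft_force: [0.6, -0.6, 0.2]
width: -0.002
```

```bash
cat > chst.py <<'E'
from workcell import arm
from h import *
s=arm.get_state(); p=s['tcp_pos']; print(s['t'],'chest frame tcp',((p[:2]-C0)@EX).round(4),((p[:2]-C0)@EY).round(4),p[2].round(4),s['ft_force'].round(1), s['q'].round(2))
E
python3 chst.py; python3 snap.py s14 side
```

```text
25.4 chest frame tcp 0.2053 -0.0006 0.34 [ 0.6 -0.6  0.2] [ 0.47  0.51  1.   -0.    1.64 -1.91]
25.4 [0.6258 0.3987 0.34  ] -0.0020009830782981813 0.032
```

View pics/s14.png

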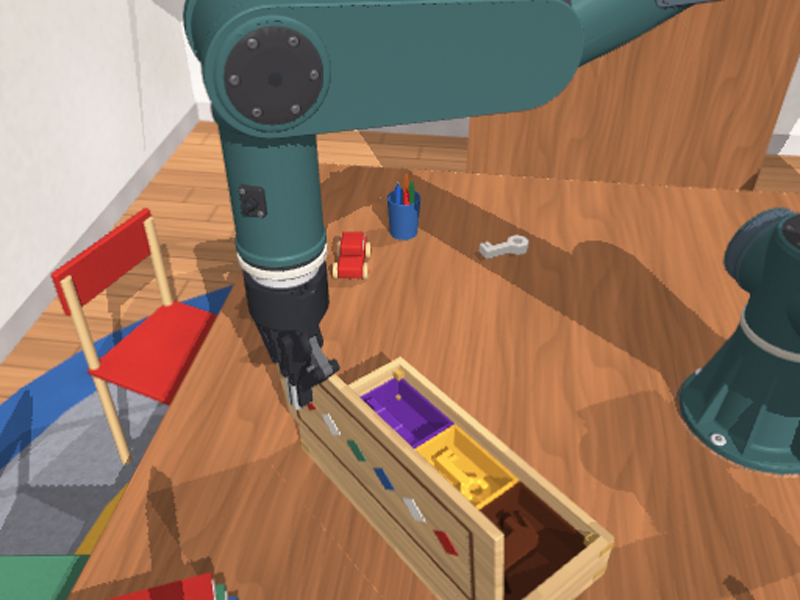

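Request:
drive_tool(
  rows="0 0.04 0 0;0 0.08 0 0;0 0.095 0 0;0 0.095 0.01 0;0 0.095 0.025 0;0 0.095 0.04 0;0 0.095 0.05 0;0 0.095 0.06 0;0 0.095 0.07 0;0 0.096 0.082 0;0 0.097 0.095 0;0 0.098 0.11 0;0 0.1 0.125 0;0 0.102 0.143 0;0 0.102 0.143 0",
)

```text
t: 26.7
tcp_pos: [0.5268, 0.2937, 0.2409]
orientation: [-0.708, -1.778, 1.778]
ft_force: [-0.1, 0.2, -0.0]
width: 0.001
```

```bash
python3 chst.py; python3 snap.py s15 side
```

```text
26.7 chest frame tcp 0.061 -0.0003 0.2409 [-0.1  0.2 -0. ] [ 0.39  0.36  1.49 -0.    1.3  -1.99]
26.7 [0.5268 0.2937 0.2409] 0.0013683678257315572 0.048
```

View pics/s15.png

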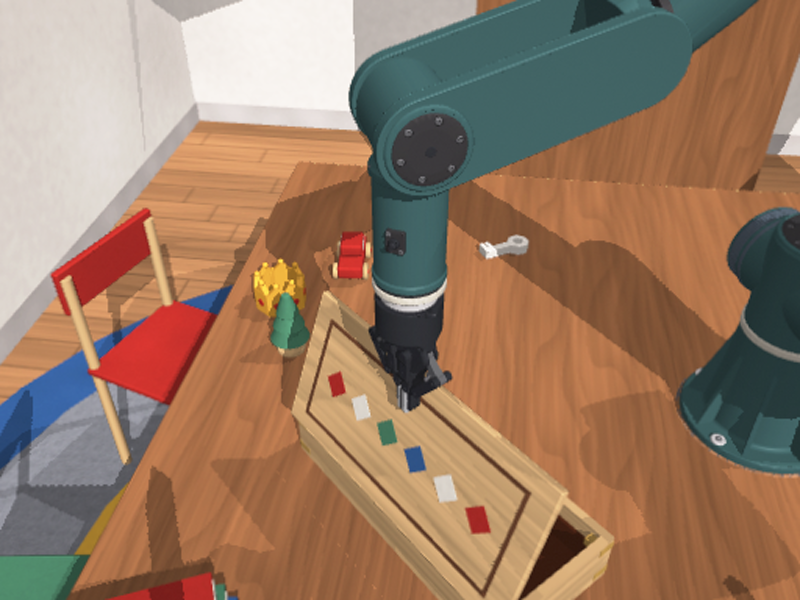

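Request:
drive_tool(
  rows="0 0.007 0.015 0;0 0.015 0.03 0;0 0.024 0.045 0;0 0.035 0.058 0;0 0.046 0.071 0;0 0.058 0.083 0;0 0.072 0.093 0;0 0.086 0.103 0;0 0.101 0.112 0;0 0.112 0.117 0;0 0.123 0.121 0;0 0.132 0.125 0;0 0.132 0.125 0",
)

```text
t: 27.83
tcp_pos: [0.4413, 0.2043, 0.1069]
orientation: [-0.705, -1.775, 1.779]
ft_force: [-1.2, 0.8, -0.3]
width: -0.0
```

```bash
python3 chst.py; python3 snap.py s16 side
```

```text
27.8333 chest frame tcp -0.0627 0.0007 0.1069 [-1.2  0.8 -0.3] [ 0.29  0.36  1.89  0.    0.9  -2.09]
27.8333 [0.4413 0.2043 0.1069] -1.5589522994687182e-05 0.042
```

View pics/s16.png

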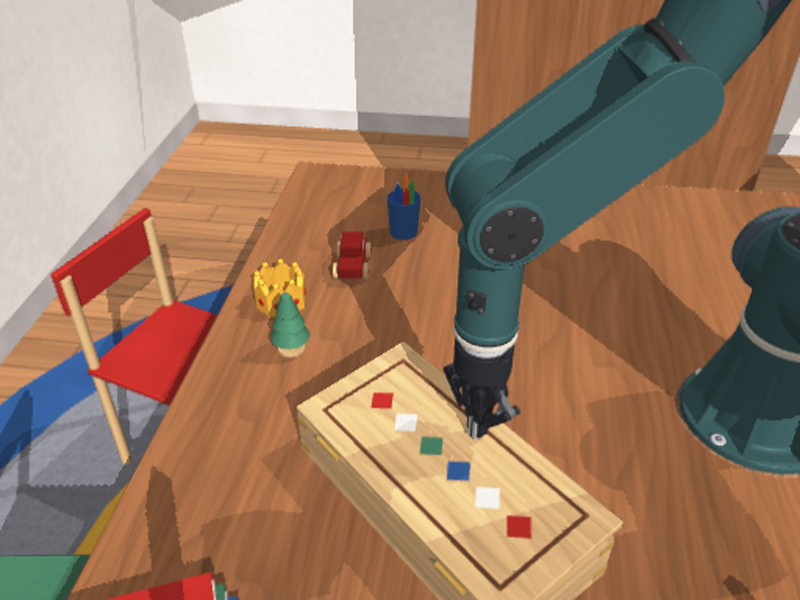

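The lid is nearly shut. I'll press down gently while watching the force.

Request:
drive_tool(
  rows="0 0.004 0 0;0 0.008 0.001 0;0 0.011 0.001 0;0 0.013 0.001 0;0 0.013 0.001 0",
)

```text
t: 28.3
tcp_pos: [0.442, 0.204, 0.0951]
orientation: [-0.708, -1.778, 1.778]
ft_force: [-0.3, -0.2, -0.3]
width: 0.001
```

Request:
drive_tool(
  rows="0 0.001 0 0;0 0.002 0 0;0 0.002 0 0",
)

```text
t: 28.55
tcp_pos: [0.4417, 0.2039, 0.0932]
orientation: [-0.707, -1.778, 1.778]
ft_force: [-0.2, 0.1, 0.0]
width: 0.0
```

Request:
drive_tool(
  rows="0 0.001 0 0;0 0.002 0 0;0 0.002 0 0",
)

```text
t: 28.8
tcp_pos: [0.4417, 0.2038, 0.092]
orientation: [-0.708, -1.778, 1.778]
ft_force: [-2.4, -2.1, 10.2]
width: -0.001
```

Request:
drive_tool(
  rows="0 0.001 0 0;0 0.001 0 0",
)

```text
t: 28.97
tcp_pos: [0.4418, 0.2038, 0.0919]
orientation: [-0.708, -1.779, 1.779]
ft_force: [-5.6, -2.4, 21.8]
width: 0.003
```

Pressed to 22 N at z = 0.092, which is the height of the shut lid's top face. Now I'll retreat upwards and check.

Request:
drive_tool(
  rows="0 -0.02 0 0;0 -0.05 0 0;0 -0.09 0 0;0 -0.13 0 0;0 -0.16 0 0;0 -0.16 0 0;0 -0.16 0 0",
)

```text
t: 29.55
tcp_pos: [0.443, 0.2043, 0.2521]
orientation: [-0.711, -1.782, 1.777]
ft_force: [-0.2, -1.1, -0.4]
width: -0.002
```

```bash
python3 snap.py w17; python3 snap.py s17 side; python3 snap.py sc17 scene; python3 - <<'E'
from workcell import arm
from h import *
import pickle
a,b=[cv2.cvtColor(pickle.load(open(f,'rb'))[2],cv2.COLOR_RGB2BGR) for f in ('s17.pkl','w17.pkl')]
cv2.imwrite('pics/s17c.png',np.hstack([cv2.resize(a[200:384,150:420],(400,273)),cv2.resize(b,(400,273))]))
print(arm.get_state()['ft_force'])
# fixed items: compare colour blobs before / after in scene picture
c=arm.calibration('scene')
for f in ('pics/scene0.png',None):
    im=cv2.imread(f) if f else cv2.cvtColor(pickle.load(open('sc17.pkl','rb'))[2],cv2.COLOR_RGB2BGR)
    hsv=cv2.cvtColor(im,cv2.COLOR_BGR2HSV); 
    for nm,lo,hi,z,near in (('car',(0,220,110),(5,255,255),.03,(183,198)),('tree',(65,100,50),(90,255,200),.06,(235,246)),('cup',(100,150,50),(118,255,255),.05,(166,167))):
        k,l,st,ce=cv2.connectedComponentsWithStats(cv2.inRange(hsv,lo,hi))
        i=min([i for i in range(1,k) if st[i,4]>60],key=lambda i:np.hypot(*(ce[i]-near))); print(nm,plane(c,[ce[i]],z)[0].round(3))
E
```

```text
29.55 [0.443  0.2043 0.2521] -0.0016164604127913251 0.06
29.6 [0.4417 0.204  0.2504] 0.0006229166696830677 0.037
29.65 [0.4409 0.2037 0.2493] -0.0025432208239050155 0.02
[ 0.6788595  -0.578917    0.59685794]
car [ 0.716 -0.313  0.03 ]
tree [ 0.792 -0.044  0.06 ]
cup [ 0.646 -0.444  0.05 ]
car [ 0.717 -0.315  0.03 ]
tree [ 0.792 -0.044  0.06 ]
cup [ 0.646 -0.443  0.05 ]
```

View pics/s17c.png

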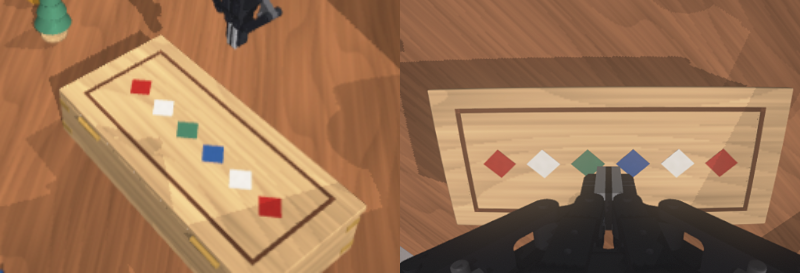

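View pics/s17.png

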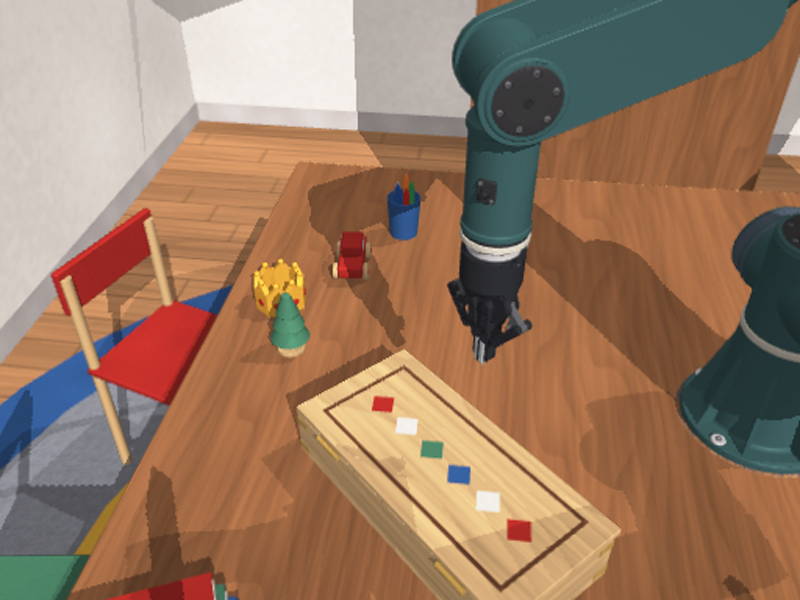

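```bash
python3 - <<'E'
from h import *
import pickle
w=pickle.load(open('w17.pkl','rb'));sd=pickle.load(open('s17.pkl','rb'))
ch=lambda p:np.round([(p[:2]-C0)@EX,(p[:2]-C0)@EY,p[2]],4)
A=(28*1.28,90*384/273);B=(393*1.28,88*384/273)
P=plane(w[1],[A,B],.092); print([ch(p) for p in P],np.linalg.norm(P[0]-P[1]))
print('tri purple-front',*[ch(x) if np.ndim(x) else x for x in tri(w[1],A,sd[1],np.array((404,350))*.64)])
print('tri brown-front',*[ch(x) if np.ndim(x) else x for x in tri(w[1],B,sd[1],np.array((620,530))*.64)])
E
```

```text
[array([-0.1081, -0.2158,  0.092 ]), array([-0.1089,  0.2175,  0.092 ])] 0.4333144566332154
tri purple-front [-0.1079 -0.2178  0.0876] 0.0018082587420334135
tri brown-front [-0.1079  0.2186  0.0894] 0.0021482228633307593
```

The lid's front corners measure z of about 0.088 to 0.089 from two views, and 0.092 is expected when shut. The x overhang of -0.108 also matches, so the lid is shut. Handing in.

```bash
python3 - <<'E'
from workcell import arm
print(arm.hand_in())
E
```

```text
the job is handed in; nothing more can be done
None
```

The tower is in the purple tray, the small crown and the gold key are in the gold tray, and the horse is in the brown tray. All four lie flat and were set down rather than dropped. I then brought the lid over from behind, pressed it shut with about 22 N, and handed in at about 30 s of the 72 s. The hand-in gave no verdict.

**Last checks:**
- **Pieces:** wrist pictures after each release showed the piece flat in its own tray. I could not see them again once the lid was shut.
- **Lid:** the finger stopped at z = 0.092 m, the height of the shut lid's top. The front corners measured from two views at 0.088 and 0.089 m, 3–4 mm low, which I put down to measurement error. The 108 mm front position matches the expected overhang.
- **Car, tree and cup:** in the scene picture their measured positions changed by no more than about 2 mm from the start.
- **Arm:** it was about 160 mm above the lid and touching nothing at hand-in.

No check failed. The only other disagreement was the gap between the horse's legs, which measured 55 to 60 mm in two views, but its overall extents agreed with the description.

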